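Unclamp the gel plates and jaw them up in the gauge bed

TASK

The gel plates under the hinged clamp bar are due for reading: lift the bar right up by its handle, and only then slide every plate out from under it towards the open front and lay them all flat and square, side by side, midway across the gauge bed between the sliding jaw and the brass sprung anvil. Then slide the jaw shut on the row until the anvil is felt to give by a few millimetres, but leave it short of its stop, and last of all swing the clamp bar fully down again on the emptied board. A knocked plate must be put right, and the tubes, bottle and other things around are to stay where they are.

Things in the scene. Friction and masses are not known exactly. Their poses are not given: they have to be found in the camera images.
- clamp: Fixed clamp board: grey slab 200 (x) x 280 (y) x 10 mm, left or right of the gauge bed. Origin on the table; slab spans x -105 to 95 mm, its open front is -x. Gel plates lie on it side by side, 55 mm apart, length along x, centres near x = -5; slide them out to -x. Hinge posts at x = 80, y = +-124 mm, 58 mm high.
- bar (a joint): Clamp bar hinge, rad: 0 = down, 1.7 = stop, up and back; from 1.3 on it is right up. A stiff hinge (0.3 N m; bar 0.22 kg) keeps any angle. Steel bar 240 mm long (board's y), 22 mm wide; down, it lies across the plates at board x = 1 to 23 mm, z = 19 to 29 mm, just behind their finger ribs.
- bar_grip (a point): Middle of the bar's handle: black round rod, diameter 12 mm, 84 mm long along the board's y, on two bent wires at its ends. With the bar down it is 108 mm in front of (-x) and 37 mm above the hinge axis, 82 mm above the table, free above the ribs (tops at 52 mm). It swings with the bar, as does its frame.
- ledge (a point): Middle of the front lower edge of the fixed aluminium ledge on the clamp board, at board x = 30 mm, z = 22 mm (4 mm above the plates). The ledge covers the back 25 mm of every plate and is closed behind, so a plate must be slid at least 35 mm to the board's -x before it is lifted.
- bar_hinge (a point): Point on the bar's hinge axis, in its middle (board x = 80, y = 0, z = 45 mm). The axis is the board's y; opening takes the bar up and towards +x of the board. Frame parallel to the board.
- gauge: Fixed gauge bed: dark steel slab 170 (x) x 312 (y) x 10 mm. Origin on the table under its centre; bed surface at z = 10 mm. Brass sprung anvil at the +y end (face at y = 114 mm when free) before a grey block (y 138 to 156, 40 mm high); the jaw slides from the -y end. Plates lie between, length along the bed's x, centred on x = 0 within 20 mm.
- jaw (a joint): Travel of the sliding jaw, m: 0 = fully open, 0.150 = stop; grows towards the anvil (+y of the bed). The jaw's face is at bed y = -108 mm + travel, so the free gap is 222 mm less the travel. About 6 N of friction; it stays where it is left, also against the anvil's spring.
- jaw_face (a point): Middle of the jaw's pressing face (18 mm above the table). The jaw is a bar 160 mm wide in x, 40 mm deep in y, its top 28 mm above the table.
- jaw_post (a point): Grip point on the jaw's black square post (18 x 18 mm, from 27 to 73 mm above the table), 27 mm behind the jaw's face; the point lies on its centre line, 52 mm above the table.
- anvil (a joint): How far the sprung anvil has been pushed back (towards +y of the bed), m: 0 = free, 0.014 = hard against its stop; spring 350 N/m (1.4 N at 4 mm). Properly pressed: a few millimetres, 2 to 11.
- anvil_face (a point): Middle of the brass anvil's pressing face, 18 mm above the table.
- plate0: White gel plate, 120 (x) x 44 (y) x 8 mm, 0.11 kg, one of three or four alike (None if absent). Origin: centre of its underside. A finger rib stands on it: 32 mm long along x, 12 mm thick (y), its centre at x = -12 mm, y = 0, its top 42 mm above the plate's underside; grip it across its thickness from above.
- plate1: White gel plate, 120 (x) x 44 (y) x 8 mm, 0.11 kg, one of three or four alike (None if absent). Origin: centre of its underside. A finger rib stands on it: 32 mm long along x, 12 mm thick (y), its centre at x = -12 mm, y = 0, its top 42 mm above the plate's underside; grip it across its thickness from above.
- plate2: White gel plate, 120 (x) x 44 (y) x 8 mm, 0.11 kg, one of three or four alike (None if absent). Origin: centre of its underside. A finger rib stands on it: 32 mm long along x, 12 mm thick (y), its centre at x = -12 mm, y = 0, its top 42 mm above the plate's underside; grip it across its thickness from above.
- plate3: White gel plate, 120 (x) x 44 (y) x 8 mm, 0.11 kg, one of three or four alike (None if absent). Origin: centre of its underside. A finger rib stands on it: 32 mm long along x, 12 mm thick (y), its centre at x = -12 mm, y = 0, its top 42 mm above the plate's underside; grip it across its thickness from above.
- rack_full: Bystander, loose: grey rack 90 x 220 x 45 mm full of capped sample tubes (total height 90 mm). Origin: centre of its underside. Leave it alone.
- rack_empty: Bystander, loose: empty green tube rack 90 x 220 x 45 mm. Origin: centre of its underside. Leave it alone.
- spray: Bystander, loose: white plastic bottle, diameter 60 mm, 160 mm tall. Origin: centre of its underside. Leave it alone.
- swab_jar: Bystander, loose: glass jar with steel lid, diameter 72 mm, 90 mm tall. Origin: centre of its underside. Leave it alone.
- dish: Bystander, loose: open steel dish 190 x 110 x 35 mm. Origin: centre of its underside. Leave it alone.
- timer: Bystander, loose: white bench timer 75 x 60 x 22 mm. Origin: centre of its underside. Leave it alone.
Not all that is in view belongs to the job. What is shaped like the plate2 but green is not meant. What is shaped like the plate0 but orange is not meant.

How it is judged:
On the way, in this order (a step that is already met when the one before it is completed fails the run):
1. the clamp bar is lifted right up (1.3 rad or more) (value of joint bar above 1.3 rad), for 0.3 s.
2. every plate lies flat in the gauge bed, the bar still up (x of plate0 in the frame of gauge between -0.035 and 0.035 m and z of plate0 in the frame of gauge between 0.006 and 0.014 m and y of plate0 in the frame of gauge between -0.11 and 0.11 m and angle between the x axis of each of plate0, plate1, plate2, plate3 and the x axis of gauge, either way round below 0.3 rad and angle between each of plate0, plate1, plate2, plate3's own z axis and vertical below 0.1 rad and x of plate1 in the frame of gauge between -0.035 and 0.035 m and z of plate1 in the frame of gauge between 0.006 and 0.014 m and y of plate1 in the frame of gauge between -0.11 and 0.11 m and x of plate2 in the frame of gauge between -0.035 and 0.035 m and z of plate2 in the frame of gauge between 0.006 and 0.014 m and y of plate2 in the frame of gauge between -0.11 and 0.11 m and x of plate3 in the frame of gauge between -0.035 and 0.035 m and z of plate3 in the frame of gauge between 0.006 and 0.014 m and y of plate3 in the frame of gauge between -0.11 and 0.11 m and value of joint bar above 1 rad), for 0.2 s.
3. the jaw is shut on the row (its travel over 40 mm): the anvil is pressed in by 2 to 11 mm, all plates in place, the bar still up (x of plate0 in the frame of gauge between -0.02 and 0.02 m and z of plate0 in the frame of gauge between 0.006 and 0.014 m and y of plate0 in the frame of gauge between -0.11 and 0.11 m and angle between the x axis of each of plate0, plate1, plate2, plate3 and the x axis of gauge, either way round below 0.12 rad and angle between each of plate0, plate1, plate2, plate3's own z axis and vertical below 0.1 rad and x of plate1 in the frame of gauge between -0.02 and 0.02 m and z of plate1 in the frame of gauge between 0.006 and 0.014 m and y of plate1 in the frame of gauge between -0.11 and 0.11 m and x of plate2 in the frame of gauge between -0.02 and 0.02 m and z of plate2 in the frame of gauge between 0.006 and 0.014 m and y of plate2 in the frame of gauge between -0.11 and 0.11 m and x of plate3 in the frame of gauge between -0.02 and 0.02 m and z of plate3 in the frame of gauge between 0.006 and 0.014 m and y of plate3 in the frame of gauge between -0.11 and 0.11 m and value of joint jaw above 0.04 m and value of joint anvil between 0.002 and 0.011 m and value of joint bar above 1 rad), for 0.5 s.
4. the clamp bar is swung down again (value of joint bar below 0.1 rad), for 0.2 s.
At the end, for the whole second after the job is handed in: Every plate lies at rest flat in the gauge bed, its centre within 20 mm of the bed's centre line (bed x) and its length square to the jaw within 0.12 rad; the jaw, moved in by over 40 mm, presses the row so that the anvil is pushed back 2 to 11 mm; the clamp bar is down (below 0.1 rad) (x of plate0 in the frame of gauge between -0.02 and 0.02 m and z of plate0 in the frame of gauge between 0.006 and 0.014 m and y of plate0 in the frame of gauge between -0.11 and 0.11 m and angle between the x axis of each of plate0, plate1, plate2, plate3 and the x axis of gauge, either way round below 0.12 rad and angle between each of plate0, plate1, plate2, plate3's own z axis and vertical below 0.1 rad and x of plate1 in the frame of gauge between -0.02 and 0.02 m and z of plate1 in the frame of gauge between 0.006 and 0.014 m and y of plate1 in the frame of gauge between -0.11 and 0.11 m and x of plate2 in the frame of gauge between -0.02 and 0.02 m and z of plate2 in the frame of gauge between 0.006 and 0.014 m and y of plate2 in the frame of gauge between -0.11 and 0.11 m and x of plate3 in the frame of gauge between -0.02 and 0.02 m and z of plate3 in the frame of gauge between 0.006 and 0.014 m and y of plate3 in the frame of gauge between -0.11 and 0.11 m and value of joint jaw above 0.04 m and value of joint anvil between 0.002 and 0.011 m and value of joint bar below 0.1 rad and linear speed of each of plate0, plate1, plate2, plate3 below 0.02 m/s); the robot touches nothing.
It fails at once if a bystander is displaced by more than 30 mm (distance of any of rack_full, rack_empty, spray, swab_jar, dish, timer from where it was at the start of the episode above 0.03 m).
It fails at once if a plate is dragged out by the fingers while the clamp bar is down on it (value of joint bar below 0.3 rad and ((x of plate0 in the frame of clamp between -0.11 and -0.04 m and y of plate0 in the frame of clamp between -0.12 and 0.12 m and contact force between plate0 and the fingers above 1 N) or (x of plate1 in the frame of clamp between -0.11 and -0.04 m and y of plate1 in the frame of clamp between -0.12 and 0.12 m and contact force between plate1 and the fingers above 1 N) or (x of plate2 in the frame of clamp between -0.11 and -0.04 m and y of plate2 in the frame of clamp between -0.12 and 0.12 m and contact force between plate2 and the fingers above 1 N) or (x of plate3 in the frame of clamp between -0.11 and -0.04 m and y of plate3 in the frame of clamp between -0.12 and 0.12 m and contact force between plate3 and the fingers above 1 N))).
Of plate0, plate1, plate2, plate3 only 3 to 4 are there at a start; the rules pass over those that are not, and their reading is None.
At some moment in a run one of plate0, plate1, plate2, plate3 may be knocked a few centimetres aside while the robot is not near it.
It also fails if it takes over 208 s, if anything falls off the work surface, if the arm or the gripper's body presses on something with over 40 N, if the wrist force passes 120 N, or if a joint passes its speed limit or range.

ROBOT

A 6-joint arm with a two-finger parallel gripper is mounted at the origin on the work surface. World frame = base frame: x ahead of the robot, y to its left, z up, the work surface at z = 0. Lengths are in m, angles in rad, forces in N, time in s.
With the tool pointing down it reaches from about 0.375 to 0.825 m from the base axis. Payload 5.5 kg.
Tool frame: the origin (TCP) lies midway between the tips of the shut fingers; the grasp point (between the pads) lies 19 mm behind it (arm.hold_point_z is the x of the grasp point in the tool frame, in m); x points along the fingers, y is the direction in which the jaws open and shut, and the axes are right-handed (so a half turn about x gives the same grasp; the last joint's range is limited). The gripper opens to 85 mm and grips with 20 to 120 N. Pads are 22 mm wide; open, the fingers measure 114 mm over their backs; the gripper's body (76 mm by 85 mm) begins 54 mm behind the grasp point. The pads swing forward as they close: fully open they stand 13 mm farther back than shut.
Start: joints at [1.203, 0.314, -0.047, 1.21, 0, 1.571], TCP at [0.216, 0.56, 0.231] pointing down, gripper open.
Joint ranges: [-2.67, 2.67], [-0.69, 1.73], [-1.03, 1.25], [-2.08, 2.16], [-1.42, 1.45], [-3.14, 3.14]. Speed limits (rad/s): [2.39, 2.39, 3.01, 3.14, 3.14, 3.14].

INTERFACE

Orientations are given as a unit quaternion [x, y, z, w].
In Python, from bench import state, vision, arm gives the robot as it stands.
- The arm moves only by the tool arm_command, never from a script. Its argument "moves" is a list of rows, each a list of 7 numbers: the shift along the tool's x, y, z in m, then the turn, a rotation vector about the tool's x, y, z in degrees, then the opening, from 0 (shut) to 1 (fully open). A call has 1 to 12 rows; each row is the pose to reach, as a shift and turn from the pose commanded when the call began, along the tool's axes at that moment; what a row does not reach only later rows make up. A row lasts 1/8 s, in which the tool goes at most 62.5 mm and 10.7 degrees, less where a joint would pass 70% of its speed; a pose out of reach is approached as far as the arm can. A call with a gripper value outside its range is refused whole. The fingers move at their own pace and stop on an object; the grip force is fixed at half the most. Time passes only in rows, so rows that repeat a pose let the fingers close. It gives the time, the measured TCP pose, the force and the opening at its end, in the units of the state.
- state(): the state, without advancing time (a new reading comes with each control period).
- vision.camera(name): name is "scene" or "side" or "wrist"; returns a dict with "image" (480x640x3 uint8, red, green, blue), "fx", "fy", "cx", "cy" (pixels), "k1" (the pictures are not rectified: a ray, as slopes to the right and down, at radius r is drawn at 1 + k1 r^2 times it, then the intrinsics apply), "eye" and "orientation" of the camera in the world. Camera axes: x right, y down, z forward; pixel columns grow to the right and rows downward; lengths in m; the calibration is good to about 2 mm. A picture is of the moment at which its call begins. There is no depth.
- arm.close_job(): hands the job in, once; it reports no verdict.
Trained networks look in the newest picture that a camera, given by its name, has taken for a name from the list of things; names that differ only in an ending like _2 or _b are one class to them, and where a whole thing is asked for, a point or a joint stands for the part that bears it (a point fixed in the world has none). Each returns a list of dicts, best first, with "conf" (0 to 1); they miss things now and then, are a little off and sometimes report something else, mostly with a low value. They report only what shows in the picture. A call takes as long as a camera call. They do not tell look-alikes from the thing itself.
- vision.regions_of(target, camera): "region" (480x640 bool, what is visible of it) and "rect" ([centre column, centre row, width, height] in pixels, round what is visible of it).
The state is a dict: "time": time; "q": joint angles; "qvel": joint speeds; "joint_efforts": joint torques, N m; "tool_pos": TCP position; "tool_rot": TCP orientation; "ft_force": force on the tool from outside, world axes, zero at the start; "ft_torque": the same for the moment, N m; "finger_gap": finger opening in m.
Only numpy, scipy, OpenCV 4.12 (cv2) and the standard library are available. Lean on these libraries where they do the work, as an engineer would, in place of code of your own. Each camera call takes 0.05 s, during which the arm holds its last target.

## Working session

There is one attempt and no reset: what is moved stays moved. The work goes in short steps, Python scripts to look and compute and a tool call to move; the robot and the scene stay as the last step left them, time stands still between calls to the robot, and variables do not carry over. Pictures are saved under pics/ and viewed, and the job is handed in when it is done.

Besides the shell and the picture viewer there is one more tool, called after "Call:" as name([rows], argument=value, ...), one row to a line, values as JSON. arm_command: Moves the arm, as the interface text tells. Its arguments: {"type":"object","properties":{"moves":{"type":"array","items":{"type":"array","items":{"type":"number"}}}},"required":["moves"]}

```bash
ls; mkdir -p pics; cat > h.py <<'E'
import numpy as np, cv2
from scipy.spatial.transform import Rotation as R
from bench import state, vision, arm
def cam(n,save=None):
    c=vision.camera(n)
    if save: cv2.imwrite('pics/'+save, c['image'][:,:,::-1])
    return c
def ray(c,u,v):
    xd=(u-c['cx'])/c['fx']; yd=(v-c['cy'])/c['fy']
    rd=np.hypot(xd,yd); r=rd
    for _ in range(30): r=rd/(1+c['k1']*r*r)
    s=r/rd if rd>0 else 1
    d=np.array([xd*s,yd*s,1.0])
    return R.from_quat(c['orientation']).apply(d)
def onz(c,u,v,z):
    d=ray(c,u,v); e=np.array(c['eye']); return e+d*(z-e[2])/d[2]
def proj(c,p):
    q=R.from_quat(c['orientation']).inv().apply(np.array(p)-np.array(c['eye']))
    x,y=q[...,0]/q[...,2],q[...,1]/q[...,2]; k=1+c['k1']*(x*x+y*y)
    return np.stack([c['cx']+c['fx']*x*k,c['cy']+c['fy']*y*k],-1)
E
python3 - <<'E'
from h import *
for n in ('scene','side','wrist'):
    c=cam(n,n+'0.png'); print(n,c['eye'],c['orientation'],c['fx'],c['cx'],c['cy'],c['k1'])
print(state())
E
```

```text
pics
scene [1.1732845  0.16698166 0.99099472] [ 0.56506231  0.76510763 -0.24740559 -0.18467641] 501.9316764456834 323.0545912755674 232.81119351006322 -0.0023733514616357024
side [-0.09785669 -0.84177282  1.22985321] [ 0.88722451 -0.29621626  0.109567   -0.33627916] 583.257605907628 319.4610918492585 238.63093889406943 -0.18812258945470836
wrist [0.15497831 0.58362393 0.37249279] [0.81684042 0.56183263 0.07351116 0.1082217 ] 387.4511396699093 318.25376799432553 241.58132801626667 -0.0828437053869224
{'time': 0.15, 'q': array([ 1.20301969e+00,  3.14043674e-01, -4.78173526e-02,  1.21018280e+00,
        1.33955714e-05,  1.57080477e+00]), 'qvel': array([-2.30364683e-04, -2.18252009e-03, -2.91407036e-06, -1.75744820e-03,
       -1.06030265e-03, -1.69703937e-03]), 'joint_efforts': array([-3.33545122e-04, -5.40046692e+01,  3.40059865e+01,  1.32657378e-02,
       -8.45905242e-05,  5.81453691e-06]), 'tool_pos': array([0.21557045, 0.5594887 , 0.2306586 ]), 'tool_rot': array([ 0.12886726,  0.69526968, -0.12973277,  0.69509907]), 'ft_force': array([-0.29096825, -0.91408603, -0.23777689]), 'ft_torque': array([-0.0265913 , -0.02143109,  0.03547579]), 'finger_gap': 0.08557186657811146}
```

View pics/scene0.png

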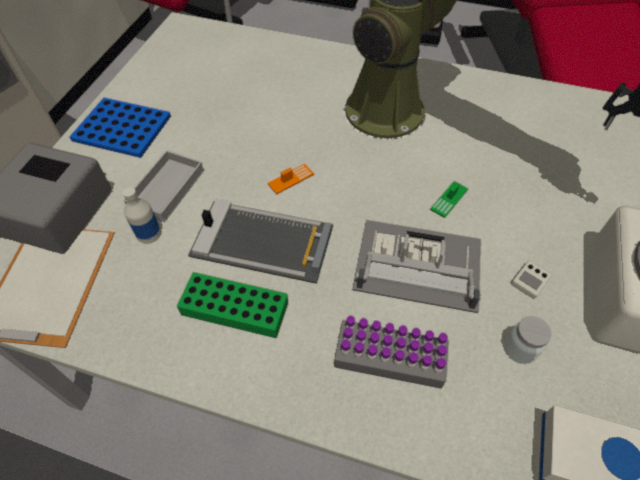

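View pics/side0.png

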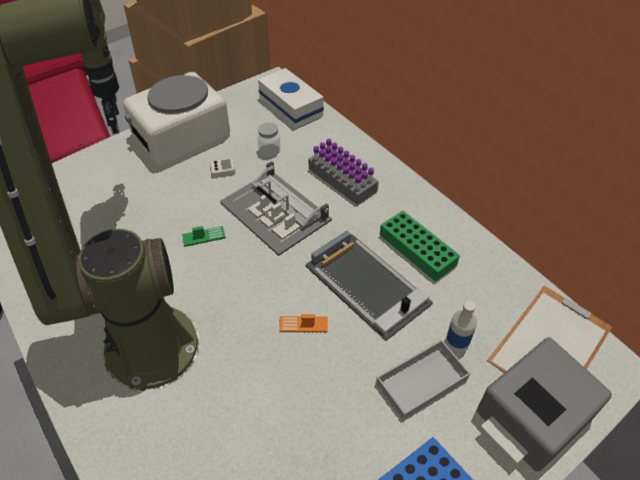

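View pics/wrist0.png

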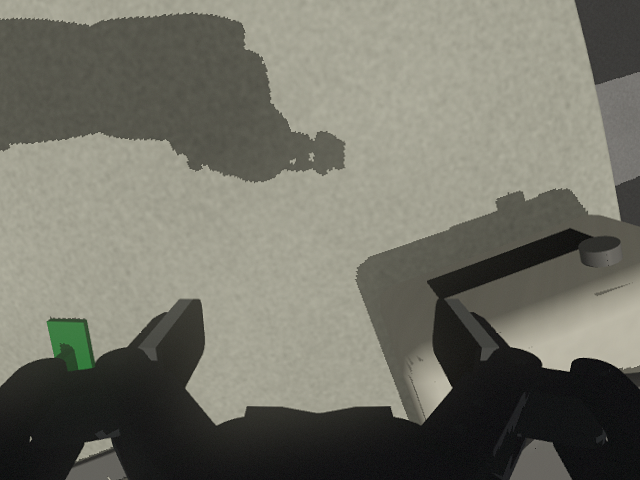

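```bash
python3 - <<'E'
import cv2
a=cv2.imread('pics/scene0.png')[200:320,175:495]; cv2.imwrite('pics/cropa.png',cv2.resize(a,None,fx=2.5,fy=2.5,interpolation=cv2.INTER_CUBIC))
a=cv2.imread('pics/side0.png')[150:340,210:440]; cv2.imwrite('pics/cropb.png',cv2.resize(a,None,fx=3,fy=3,interpolation=cv2.INTER_CUBIC))
from h import *
cam('scene');cam('side')
for n in ('clamp','gauge','bar','jaw','bar_grip','jaw_post','plate0','anvil'):
  for c in ('scene','side'):
    for r in vision.regions_of(n,c)[:6]: print(n,c,round(r['conf'],2),np.round(r['rect']))
E
```

```text
clamp scene 0.56 [418. 269. 132.  91.]
clamp side 0.67 [278. 208. 114.  98.]
clamp side 0.53 [283. 197.  68.  59.]
clamp side 0.36 [263. 208.  24.  21.]
gauge scene 0.68 [213. 226.  36.  56.]
gauge scene 0.63 [261. 242. 146.  84.]
bar scene 0.88 [419. 261. 112.  59.]
bar scene 0.53 [410. 249.  19.  22.]
bar side 0.61 [286. 197.  68.  58.]
bar side 0.24 [422. 380.  92.  77.]
jaw scene 0.66 [212. 226.  43.  58.]
jaw side 0.79 [404. 310.  53.  44.]
bar_grip scene 0.87 [422. 263. 111.  64.]
bar_grip scene 0.17 [234. 305. 114.  67.]
bar_grip side 0.91 [288. 198.  68.  61.]
bar_grip side 0.69 [263. 206.  21.  22.]
jaw_post scene 0.74 [211. 228.  42.  55.]
jaw_post side 0.87 [400. 309.  52.  45.]
plate0 scene 0.86 [450. 200.  37.  37.]
plate0 scene 0.8 [291. 180.  50.  29.]
plate0 scene 0.69 [411. 249.  14.  17.]
plate0 scene 0.6 [386. 245.  20.  21.]
plate0 scene 0.56 [432. 252.  14.  25.]
plate0 side 0.97 [205. 235.  42.  24.]
plate0 side 0.88 [264. 206.  27.  24.]
plate0 side 0.87 [271. 215.  25.  26.]
plate0 side 0.61 [305. 325.  50.  21.]
plate0 side 0.54 [287. 227.  23.  26.]
plate0 side 0.28 [277. 207. 108.  94.]
anvil scene 0.57 [312. 246.  14.  39.]
anvil side 0.61 [339. 254.  30.  21.]
```

View pics/cropa.png

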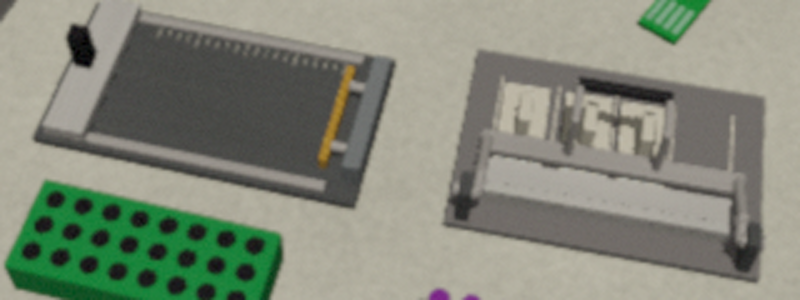

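View pics/cropb.png

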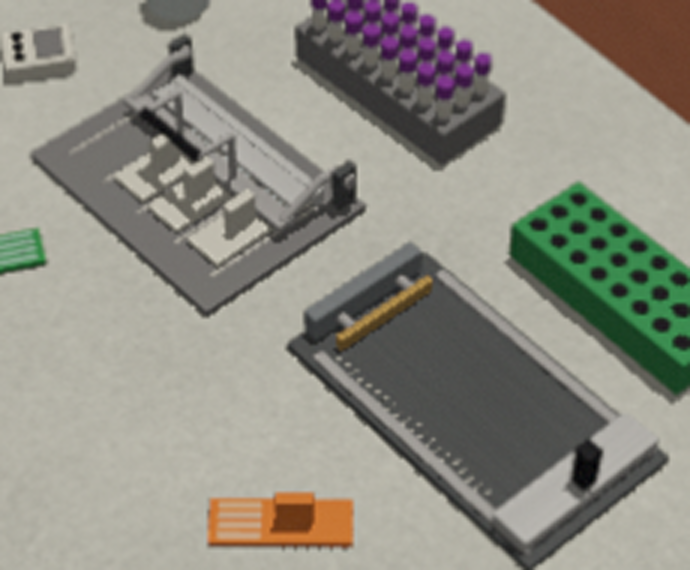

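```bash
cat > fit.py <<'E'
from h import *
from scipy.optimize import least_squares
cs=cam('scene');cd=cam('side')
S=lambda p:(p[0]/2.5+175,p[1]/2.5+200)
D=lambda p:(p[0]/3+210,p[1]/3+150)
def tf(P,pts):
    pts=np.atleast_2d(pts); c,s=np.cos(P[2]),np.sin(P[2])
    return np.stack([P[0]+c*pts[:,0]-s*pts[:,1],P[1]+s*pts[:,0]+c*pts[:,1],pts[:,2]],-1)
clamp=[(cs,S((479,51)),(-.105,-.14,.01)),(cs,S((765,97)),(-.105,.14,.01)),(cs,S((757,279)),(.095,.14,0)),(cs,S((445,226)),(.095,-.14,0)),
 (cd,D((207,313)),(-.105,-.14,0.003)),(cd,D((33,155)),(-.105,.14,.007)),(cd,D((365,208)),(.095,-.14,.007))]
gauge=[(cs,S((395,58)),(-.085,.156,.01)),(cs,S((355,207)),(.085,.156,0)),(cs,S((35,140)),(.085,-.156,0.003)),
 (cd,D((530,568)),(-.085,-.156,0.0)),(cd,D((665,457)),(.085,-.156,.007)),(cd,D((288,345)),(-.085,.156,.007))]
def fit(obs,p0):
    f=lambda P:np.concatenate([proj(c,tf(P,m))[0]-np.array(u) for c,u,m in obs])
    r=least_squares(f,p0,loss='soft_l1'); return r.x,r.fun
if __name__=='__main__':
    for n,o,p0 in (('clamp',clamp,[.55,.1,0]),('gauge',gauge,[.5,-.2,0])):
        x,f=fit(o,p0); print(n,np.round(x,4),np.round(f,1))
E
python3 fit.py
```

```text
clamp [0.5124 0.1985 0.0952] [-1.  -1.2  0.  -0.8  0.2  2.1 -1.2  0.5 -0.6  0.4 -2.2 -0.9  0.1 -1.5]
gauge [ 0.5509 -0.1739  0.0697] [ 0.2 -0.5  0.1  0.6 -1.1  0.5 -0.9  1.7  1.  -0.5 -1.9 -0.4]
```

```bash
cat >> h.py <<'E'
def P2(x,y,yaw): return np.array([x,y,yaw])
def tw(P,p):
    c,s=np.cos(P[2]),np.sin(P[2]); return np.array([P[0]+c*p[0]-s*p[1],P[1]+s*p[0]+c*p[1],p[2]])
def Rdown(yaw,flip=1):
    # tool x down, tool y along flip*board x-dir(yaw)
    x=np.array([0,0,-1.]); y=flip*np.array([np.cos(yaw),np.sin(yaw),0]); z=np.cross(x,y)
    return R.from_matrix(np.stack([x,y,z],1))
def row(pos,rot,st=None):
    st=st or state(); R0=R.from_quat(st['tool_rot'])
    d=R0.inv().apply(np.array(pos)-st['tool_pos']); rv=(R0.inv()*rot).as_rotvec(degrees=True)
    return np.round(d,4),np.round(rv,1)
E
python3 - <<'E'
from h import *
s=state(); r=R.from_quat(s['tool_rot']); print(r.as_matrix().round(3))
c=cam('wrist'); rc=R.from_quat(c['orientation'])
print('cam in tool',r.inv().apply(np.array(c['eye'])-s['tool_pos']), (r.inv()*rc).as_matrix().round(3))
for u,v in ((320,240),(320,120),(320,0),(0,0),(640,0)): print(u,v,onz(c,u,v,.0))
E
```

```text
[[ 0.     0.36   0.933]
 [ 0.     0.933 -0.36 ]
 [-1.     0.     0.   ]]
cam in tool [-0.14195982  0.00062154 -0.06523804] [[-0.    -0.259  0.966]
 [ 1.     0.002  0.   ]
 [-0.002  0.966  0.259]]
320 240 [0.24780546 0.55023453 0.        ]
320 120 [0.14030235 0.591307   0.        ]
320 0 [0.04358901 0.6282867  0.        ]
0 0 [-0.07958045  0.3518401   0.        ]
640 0 [0.13659101 0.91719749 0.        ]
```

```bash
python3 - <<'E'
from h import *
print(row([.48,.14,.30],Rdown(.095)))
E
```

```text
(array([-0.0687, -0.2968,  0.3976]), array([63.5,  0. ,  0. ]))
```

Call:
arm_command([
  [-0.07,-0.297,0.398,63.5,0,0,1],
  [-0.07,-0.297,0.398,63.5,0,0,1],
  [-0.07,-0.297,0.398,63.5,0,0,1],
  [-0.07,-0.297,0.398,63.5,0,0,1],
  [-0.07,-0.297,0.398,63.5,0,0,1],
  [-0.07,-0.297,0.398,63.5,0,0,1],
  [-0.07,-0.297,0.398,63.5,0,0,1],
  [-0.07,-0.297,0.398,63.5,0,0,1],
  [-0.07,-0.297,0.398,63.5,0,0,1],
  [-0.07,-0.297,0.398,63.5,0,0,1],
  [-0.07,-0.297,0.398,63.5,0,0,1],
  [-0.07,-0.297,0.398,63.5,0,0,1],
])

```text
time: 2.7
tool_pos: [0.4796, 0.1408, 0.3011]
tool_rot: [0.475, 0.524, -0.475, 0.524]
ft_force: [0.5, 0.3, 0.8]
finger_gap: 0.0853
```

```bash
cat > ov.py <<'E'
from h import *
from fit import tf
def draw(c,P,pts,im,col,closed=True):
    q=proj(c,tf(P,np.array(pts,float))); cv2.polylines(im,[np.round(q*8).astype(np.int32)],closed,col,1,cv2.LINE_AA,3)
def clampmodel(c,P,im,bar=0):
    draw(c,P,[(-.105,-.14,.01),(-.105,.14,.01),(.095,.14,.01),(.095,-.14,.01)],im,(0,0,255))
    def rot(p):
        x,z=p[0]-.08,p[2]-.045; a=bar
        return (.08+x*np.cos(a)+z*np.sin(a),p[1],.045-x*np.sin(a)+z*np.cos(a))
    draw(c,P,[rot(p) for p in [(-.028,-.042,.082),(-.028,.042,.082)]],im,(0,255,255))
    draw(c,P,[rot(p) for p in [(.001,-.12,.029),(.001,.12,.029),(.023,.12,.029),(.023,-.12,.029)]],im,(255,0,0))
    draw(c,P,[(.08,-.124,.058),(.08,.124,.058)],im,(255,0,255))
def gaugemodel(c,P,im,jaw=0,anv=0):
    draw(c,P,[(-.085,-.156,.01),(-.085,.156,.01),(.085,.156,.01),(.085,-.156,.01)],im,(0,0,255))
    draw(c,P,[(-.08,-.108+jaw,.028),(.08,-.108+jaw,.028),(.08,-.148+jaw,.028),(-.08,-.148+jaw,.028)],im,(0,255,255))
    draw(c,P,[(-.009,-.144+jaw,.073),(.009,-.144+jaw,.073),(.009,-.126+jaw,.073),(-.009,-.126+jaw,.073)],im,(255,0,0))
    draw(c,P,[(-.04,.114+anv,.018),(.04,.114+anv,.018)],im,(255,0,255))
E
python3 - <<'E'
from h import *; from ov import *
c=cam('wrist','w1.png'); im=c['image'][:,:,::-1].copy(); 
clampmodel(c,[.5124,.1985,.0952],im); gaugemodel(c,[.5509,-.1739,.0697],im)
cv2.imwrite('pics/w1o.png',im); print(state()['tool_pos'])
for r in vision.regions_of('plate0','wrist')[:6]: print(round(r['conf'],2),np.round(r['rect']))
E
```

```text
[0.47994067 0.14039419 0.3012787 ]
0.9 [152.  95. 117.  81.]
0.72 [334. 223.  89.  38.]
0.71 [335. 174.  89.  46.]
```

View pics/w1.png

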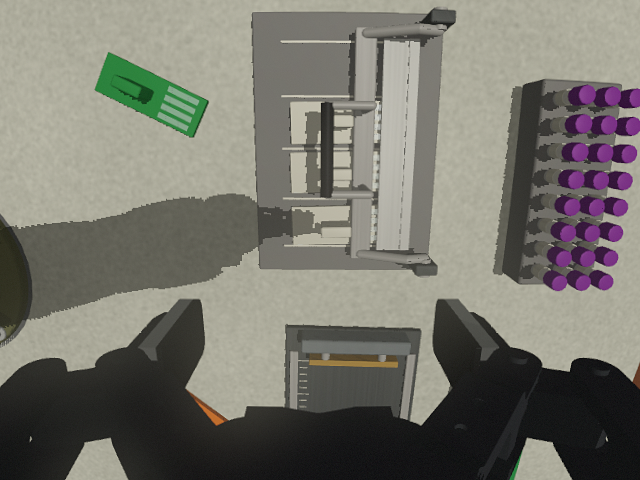

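View pics/w1o.png

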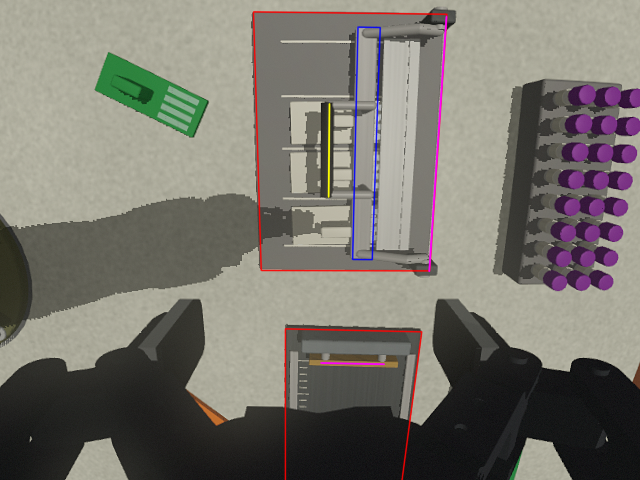

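```bash
python3 - <<'E'
import cv2
for n in ('w1','w1o'):
    a=cv2.imread(f'pics/{n}.png')[0:285,240:465]; cv2.imwrite(f'pics/{n}c.png',cv2.resize(a,None,fx=2.1,fy=2.1,interpolation=cv2.INTER_CUBIC))
E
```

```text
(no output)
```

View pics/w1c.png

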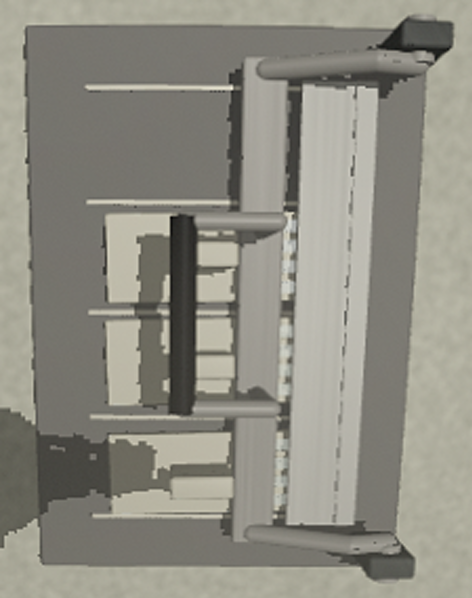

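View pics/w1oc.png

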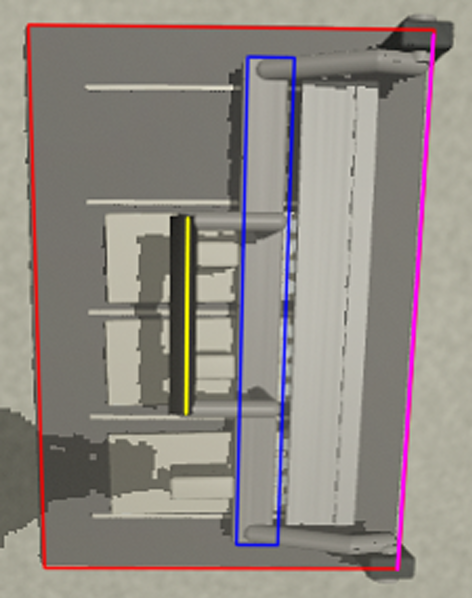

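```bash
python3 - <<'E'
from h import *
c=cam('wrist')
for u,v in ((327.1,103),(326.8,195),(327,149)): print(onz(c,u,v,.086))
P=[.5105,.199,.0952]
print(tw(P,(-.028,0,.082)))
g=tw(P,(-.028,0,.082))
print(row(g+[0,0,-.019+.06],Rdown(P[2])), row(g+[0,0,-.019],Rdown(P[2])))
E
```

```text
[0.47906362 0.23685687 0.086     ]
[0.48715596 0.15567702 0.086     ]
[0.48305197 0.19720699 0.086     ]
[0.48262679 0.19633842 0.082     ]
(array([ 0.1783,  0.0079, -0.0557]), array([ 0., -0., -0.])) (array([ 0.2383,  0.0079, -0.0557]), array([ 0., -0., -0.]))
```

Call:
arm_command([
  [0.06,0.008,-0.056,0,0,0,0.6],
  [0.12,0.008,-0.056,0,0,0,0.6],
  [0.18,0.008,-0.056,0,0,0,0.6],
  [0.21,0.008,-0.056,0,0,0,0.6],
  [0.238,0.008,-0.056,0,0,0,0.6],
  [0.238,0.008,-0.056,0,0,0,0.6],
  [0.238,0.008,-0.056,0,0,0,0.6],
])

```text
time: 3.82
tool_pos: [0.4838, 0.1965, 0.0644]
tool_rot: [0.476, 0.523, -0.475, 0.523]
ft_force: [0.1, -0.5, -0.0]
finger_gap: 0.0515
```

```bash
python3 - <<'E'
from h import *; 
c=cam('wrist','w2.png')
E
```

```text
(no output)
```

View pics/w2.png

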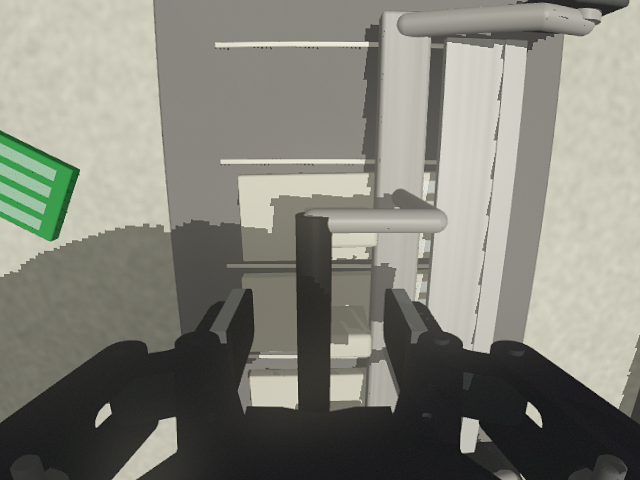

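Rod (columns 298–331) runs between the pads (pads at 250 and 388); nothing is touched. Closing on it.

Call:
arm_command([
  [0,0,0,0,0,0,0],
  [0,0,0,0,0,0,0],
  [0,0,0,0,0,0,0],
  [0,0,0,0,0,0,0],
  [0,0,0,0,0,0,0],
])

```text
time: 4.5
tool_pos: [0.4818, 0.1962, 0.0633]
tool_rot: [0.475, 0.524, -0.476, 0.523]
ft_force: [-6.3, -0.0, 3.2]
finger_gap: 0.0101
```

```bash
python3 - <<'E'
from h import *
s=state(); print(s['tool_pos'],s['ft_force'],s['finger_gap'],s['ft_torque'])
r0=np.arctan2(.037,.108); L=np.hypot(.108,.037)
# tool axes: x down, y=+boardx ; displacement for bar angle a
for a in np.linspace(0,1.5,13)[1:]:
    dx=L*(np.cos(r0)-np.cos(r0+a)); dz=L*(np.sin(r0+a)-np.sin(r0))
    print(round(a,3),'toolx %.4f tooly %.4f'%(-dz,dx))
E
```

```text
[0.481773   0.19616936 0.06327344] [-6.34076815 -0.03049096  3.24044034] 0.010148285225327817 [ 0.09294558  1.0459018  -0.05111075]
0.125 toolx -0.0132 tooly 0.0055
0.25 toolx -0.0256 tooly 0.0125
0.375 toolx -0.0370 tooly 0.0211
0.5 toolx -0.0472 tooly 0.0310
0.625 toolx -0.0562 tooly 0.0421
0.75 toolx -0.0637 tooly 0.0542
0.875 toolx -0.0696 tooly 0.0672
1.0 toolx -0.0739 tooly 0.0808
1.125 toolx -0.0764 tooly 0.0948
1.25 toolx -0.0772 tooly 0.1091
1.375 toolx -0.0761 tooly 0.1233
1.5 toolx -0.0733 tooly 0.1373
```

Call:
arm_command([
  [-0.007,0.001,0,0,0,0,0],
  [-0.013,0.004,0,0,0,0,0],
  [-0.0256,0.011,0,0,0,0,0],
  [-0.037,0.02,0,0,0,0,0],
  [-0.047,0.03,0,0,0,0,0],
  [-0.047,0.03,0,0,0,0,0],
])

```text
time: 5.25
tool_pos: [0.5122, 0.199, 0.1123]
tool_rot: [0.475, 0.524, -0.476, 0.522]
ft_force: [-10.0, 0.9, 9.4]
finger_gap: 0.01
```

```bash
python3 - <<'E'
from h import *; 
c=cam('wrist','w3.png'); s=state(); print(s['ft_torque'],s['tool_pos'])
E
```

```text
[ 0.10029977  2.22844209 -0.03555106] [0.51214986 0.19897623 0.11223639]
```

View pics/w3.png

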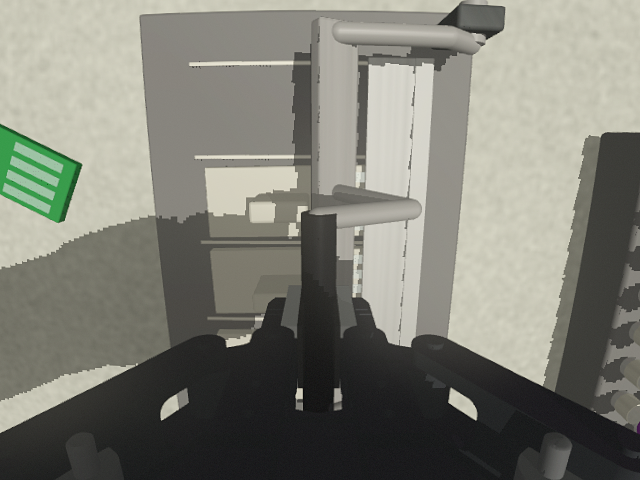

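Call:
arm_command([
  [-0.009,0.011,0,0,0,0,0],
  [-0.0165,0.023,0,0,0,0,0],
  [-0.022,0.036,0,0,0,0,0],
  [-0.027,0.05,0,0,0,0,0],
  [-0.029,0.064,0,0,0,0,0],
  [-0.03,0.078,0,0,0,0,0],
  [-0.029,0.092,0,0,0,0,0],
  [-0.026,0.107,0,0,0,0,0],
  [-0.026,0.107,0,0,0,0,0],
])

```text
time: 6.42
tool_pos: [0.6213, 0.2091, 0.1383]
tool_rot: [0.477, 0.522, -0.475, 0.524]
ft_force: [-0.0, 0.1, 3.6]
finger_gap: 0.0099
```

```bash
python3 - <<'E'
from h import *; from ov import *
c=cam('side','s1.png'); s=state(); print(s['ft_torque'],s['tool_pos'])
im=c['image'][:,:,::-1].copy(); clampmodel(c,[.5105,.199,.0952],im,1.5); a=im[120:300,200:400]
cv2.imwrite('pics/s1c.png',cv2.resize(a,None,fx=3,fy=3,interpolation=cv2.INTER_CUBIC))
E
```

```text
[-3.46513997e-02  4.38876379e-01  2.55592470e-04] [0.62104946 0.20904719 0.13829456]
```

View pics/s1c.png

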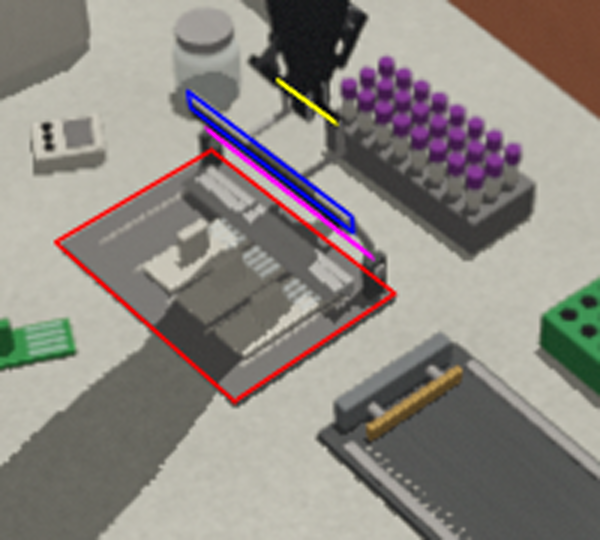

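```bash
python3 - <<'E'
from h import *
P=[.5105,.199,.0952]
print(state()['q'].round(3)); print(row(tw(P,(.03,0,.28)),Rdown(P[2]+np.pi/2)))
E
```

```text
[ 3.250e-01  4.610e-01 -4.900e-02  1.058e+00 -1.000e-03  1.802e+00]
(array([-0.142 , -0.0805, -0.0004]), array([-90. ,   0.2,  -0.2]))
```

Call:
arm_command([
  [0,0,0,0,0,0,0.45],
  [0,0,0,0,0,0,0.45],
  [-0.03,0,0,0,0,0,0.45],
  [-0.09,0,0,0,0,0,0.45],
  [-0.142,-0.08,0,-45,0,0,0.45],
  [-0.142,-0.08,0,-90,0,0,0.4],
  [-0.142,-0.08,0,-90,0,0,0.4],
  [-0.142,-0.08,0,-90,0,0,0.4],
  [-0.142,-0.08,0,-90,0,0,0.4],
  [-0.142,-0.08,0,-90,0,0,0.4],
  [-0.142,-0.08,0,-90,0,0,0.4],
  [-0.142,-0.08,0,-90,0,0,0.4],
])

```text
time: 8.07
tool_pos: [0.5396, 0.2013, 0.2782]
tool_rot: [-0.011, 0.707, 0.01, 0.707]
ft_force: [-0.4, 0.1, 0.7]
finger_gap: 0.0342
```

```bash
python3 - <<'E'
from h import *; from ov import *
c=cam('wrist','w4.png'); im=c['image'][:,:,::-1].copy(); 
clampmodel(c,[.5105,.199,.0952],im,1.5); cv2.imwrite('pics/w4o.png',im)
for r in vision.regions_of('plate0','wrist')[:6]: print(round(r['conf'],2),np.round(r['rect']))
E
```

```text
0.7 [346.   7.  33.  10.]
0.68 [234. 159.  57.  97.]
0.6 [291. 157.  50. 100.]
0.6 [341. 154.  55. 101.]
```

View pics/w4.png

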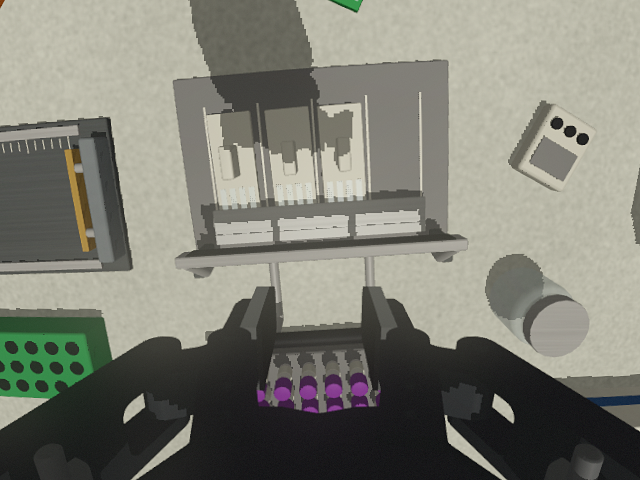

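View pics/w4o.png

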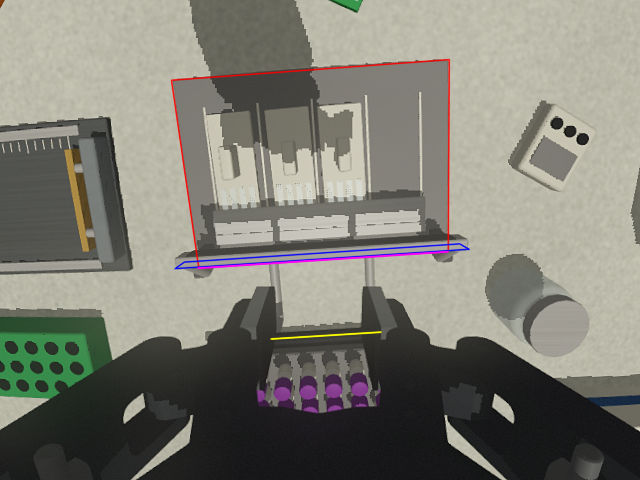

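```bash
cat >> ov.py <<'E'
def plate(c,P,x,y,yaw,im,z0=.01):
    cc,s=np.cos(yaw),np.sin(yaw)
    f=lambda q:[(x+cc*a-s*b,y+s*a+cc*b,z0+h) for a,b,h in q]
    draw(c,P,f([(-.06,-.022,.008),(.06,-.022,.008),(.06,.022,.008),(-.06,.022,.008)]),im,(0,160,0))
    draw(c,P,f([(-.028,-.006,.042),(.004,-.006,.042),(.004,.006,.042),(-.028,.006,.042)]),im,(0,0,255))
E
python3 - <<'E'
from h import *; from ov import *
c=cam('wrist'); im=c['image'][:,:,::-1].copy(); a=im[80:240,180:400].copy()
for y in (-.0825,-.0275,.0275): plate(c,[.5105,.199,.0952],-.005,y,0,im)
o=im[80:240,180:400]
cv2.imwrite('pics/w4c.png',cv2.resize(np.vstack([a,o]),None,fx=1.8*1,fy=1.8,interpolation=cv2.INTER_CUBIC))
E
```

```text
(no output)
```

View pics/w4c.png

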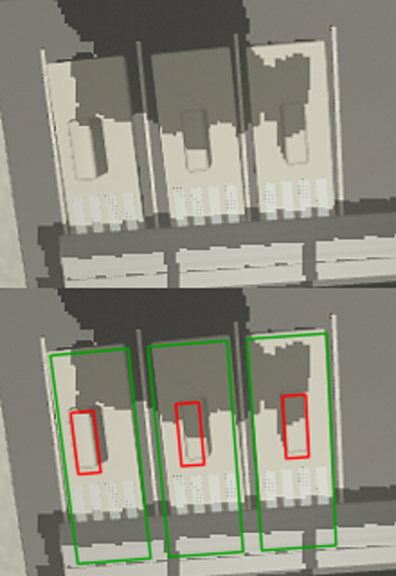

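```bash
python3 - <<'E'
from h import *
G=[.5509,-.1739,.0697]
print(row(tw(G,(.06,0,.30)),Rdown(G[2]+np.pi/2)))
E
```

```text
(array([-0.0217, -0.3727,  0.0629]), array([-2.7, -0. ,  0. ]))
```

Call:
arm_command([
  [-0.022,-0.06,0.01,-2,0,0,0.4],
  [-0.022,-0.37,0.063,-2.7,0,0,0.4],
  [-0.022,-0.37,0.063,-2.7,0,0,0.4],
  [-0.022,-0.37,0.063,-2.7,0,0,0.4],
  [-0.022,-0.37,0.063,-2.7,0,0,0.4],
  [-0.022,-0.37,0.063,-2.7,0,0,0.4],
  [-0.022,-0.37,0.063,-2.7,0,0,0.4],
  [-0.022,-0.37,0.063,-2.7,0,0,0.4],
  [-0.022,-0.37,0.063,-2.7,0,0,0.4],
])

```text
time: 9.55
tool_pos: [0.6115, -0.1655, 0.3004]
tool_rot: [-0.025, 0.707, 0.026, 0.707]
ft_force: [-0.5, -0.7, 0.3]
finger_gap: 0.0342
```

```bash
python3 - <<'E'
from h import *; from ov import *
c=cam('wrist','w5.png'); im=c['image'][:,:,::-1].copy(); 
gaugemodel(c,[.5509,-.1739,.0697],im); cv2.imwrite('pics/w5o.png',im); print(state()['tool_rot'],state()['tool_pos'])
E
```

```text
[-0.02572345  0.70654778  0.02572748  0.70672953] [ 0.61158851 -0.16549082  0.30061507]
```

View pics/w5o.png

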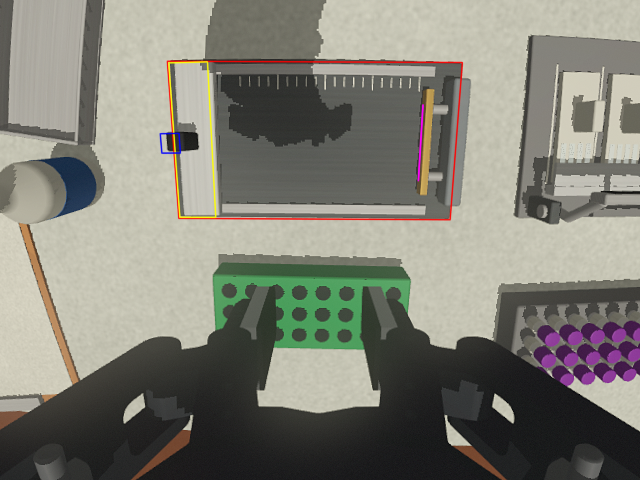

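```bash
python3 - <<'E'
import cv2
a=cv2.imread('pics/w5.png')[45:235,150:480]; cv2.imwrite('pics/w5c.png',cv2.resize(a,None,fx=2.4,fy=2.4,interpolation=cv2.INTER_CUBIC))
E
```

```text
(no output)
```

View pics/w5c.png

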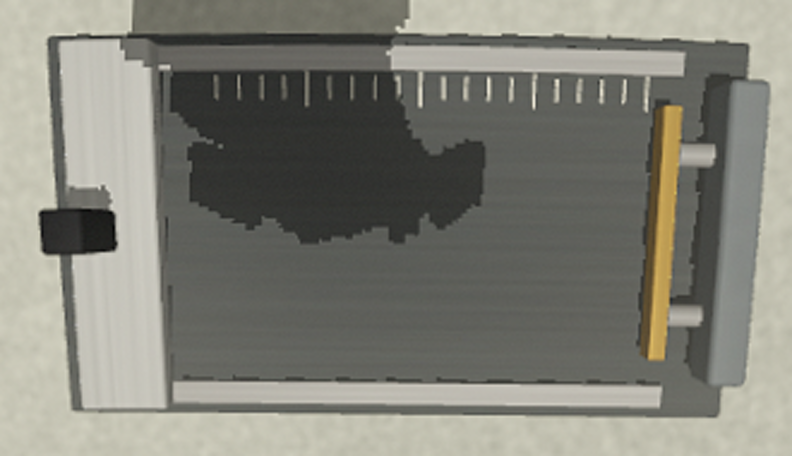

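```bash
python3 - <<'E'
from h import *; from ov import *; from fit import fit
c=cam('wrist'); S=lambda a,b:(150+a/2.4,45+b/2.4)
o=[(c,S(50,38),(-.085,-.156,.01)),(c,S(748,44),(-.085,.156,.01)),(c,S(718,414),(.085,.156,.01)),(c,S(74,408),(.085,-.156,.01))]
x,f=fit(o,[.55,-.17,.07]); print(x.round(4),f.round(1))
im=c['image'][:,:,::-1].copy(); gaugemodel(c,x,im); a=im[45:235,150:480]
cv2.imwrite('pics/w5c2.png',cv2.resize(a,None,fx=2.4,fy=2.4,interpolation=cv2.INTER_CUBIC))
E
```

```text
[ 0.5507 -0.1728  0.0652] [-2.2 -1.   2.  -0.8  1.5  2.1 -1.5  2.3]
```

View pics/w5c2.png

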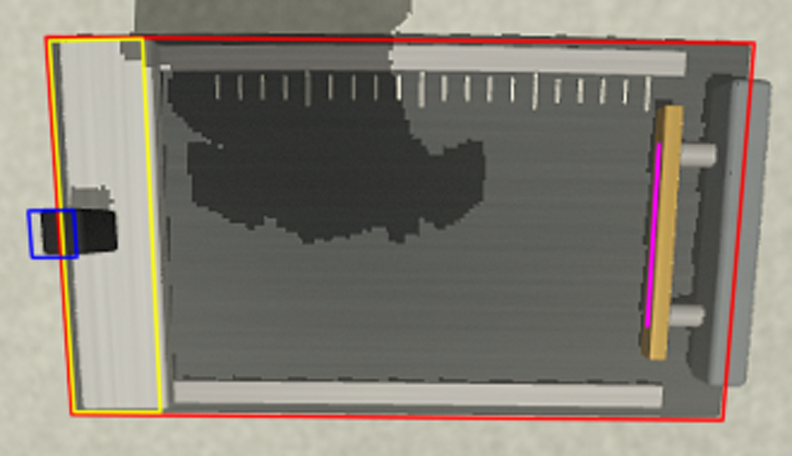

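```bash
python3 - <<'E'
from h import *
P=[.5105,.199,.0952]
for z in (.15,.024): print(row(tw(P,(-.02,-.084,z)),Rdown(P[2]+np.pi/2)))
E
```

```text
(array([ 0.1505,  0.287 , -0.0926]), array([-1.3,  0. ,  0. ]))
(array([ 0.2765,  0.287 , -0.0926]), array([-1.3,  0. ,  0. ]))
```

Call:
arm_command([
  [0.03,0.06,-0.04,-1.3,0,0,0.4],
  [0.06,0.12,-0.093,-1.3,0,0,0.4],
  [0.1,0.18,-0.093,-1.3,0,0,0.4],
  [0.15,0.24,-0.093,-1.3,0,0,0.4],
  [0.15,0.287,-0.093,-1.3,0,0,0.4],
  [0.15,0.287,-0.093,-1.3,0,0,0.4],
  [0.15,0.287,-0.093,-1.3,0,0,0.4],
])

```text
time: 10.72
tool_pos: [0.4971, 0.1149, 0.1494]
tool_rot: [-0.035, 0.707, 0.035, 0.706]
ft_force: [0.2, -0.0, 0.1]
finger_gap: 0.0343
```

```bash
python3 - <<'E'
from h import *; from ov import *
c=cam('wrist','w6.png'); im=c['image'][:,:,::-1].copy()
for y in (-.0825,-.0275,.0275): plate(c,[.5105,.199,.0952],-.008,y,0,im)
cv2.imwrite('pics/w6o.png',im)
P=[.5105,.199,.0952]
for z in (.024,): print(row(tw(P,(-.02,-.084,z)),Rdown(P[2]+np.pi/2)))
E
```

```text
(array([ 0.1268,  0.0011, -0.0002]), array([-0.1,  0. ,  0. ]))
```

View pics/w6o.png

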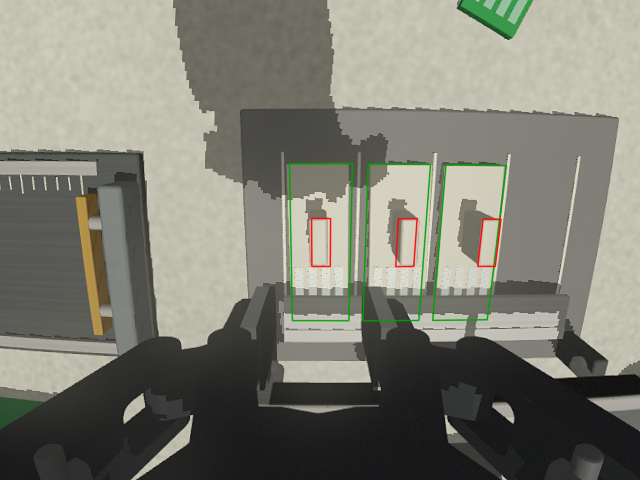

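Call:
arm_command([
  [0.05,0.0,0,0,0,0,0.4],
  [0.09,0.0,0,0,0,0,0.4],
  [0.126,0.0,0,0,0,0,0.4],
  [0.126,0.0,0,0,0,0,0.4],
  [0.126,0.0,0,0,0,0,0],
  [0.126,0.0,0,0,0,0,0],
  [0.126,0.0,0,0,0,0,0],
  [0.126,0.0,0,0,0,0,0],
])

```text
time: 11.88
tool_pos: [0.5002, 0.1129, 0.0262]
tool_rot: [-0.033, 0.705, 0.033, 0.708]
ft_force: [0.8, -1.0, 8.0]
finger_gap: 0.0114
```

```bash
python3 - <<'E'
from h import *; from ov import *
c=cam('wrist','w7.png'); print(state()['ft_torque'])
E
```

```text
[-0.31164877  0.08302493  0.02201658]
```

View pics/w7.png

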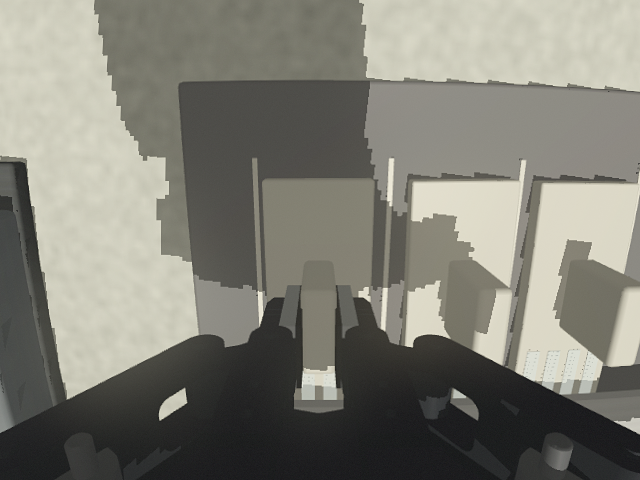

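Call:
arm_command([
  [-0.002,0,0,0,0,0,0],
  [-0.002,0,-0.015,0,0,0,0],
  [-0.002,0,-0.03,0,0,0,0],
  [-0.002,0,-0.045,0,0,0,0],
  [-0.002,0,-0.055,0,0,0,0],
  [-0.002,0,-0.055,0,0,0,0],
])

```text
time: 12.78
tool_pos: [0.4422, 0.1075, 0.0263]
tool_rot: [-0.033, 0.707, 0.033, 0.706]
ft_force: [-1.3, 0.1, 0.3]
finger_gap: 0.011
```

```bash
python3 - <<'E'
from h import *; from ov import *
c=cam('wrist','w8.png'); print(state()['ft_torque'],state()['ft_force'])
G=[.5507,-.1728,.067]
for z in (.14,): print(row(tw(G,(-.012,.072,z)),Rdown(G[2]+np.pi/2)))
E
```

```text
[-0.01940136 -0.00373241  0.0217244 ] [-0.6164853  -0.31089016 -0.40999367]
(array([-0.1137, -0.217 ,  0.07  ]), array([ 1.5,  0. , -0. ]))
```

View pics/w8.png

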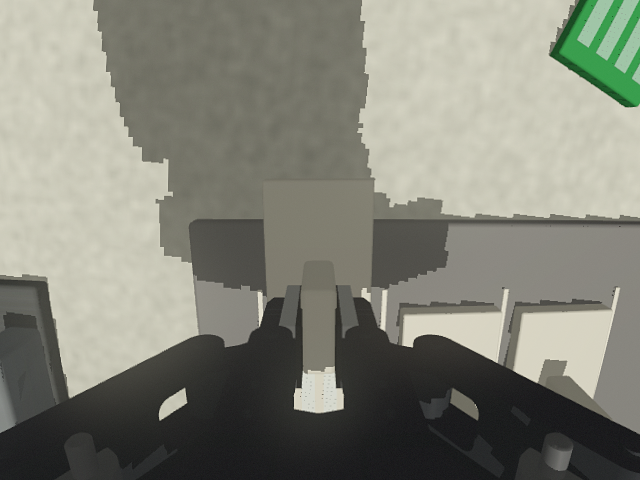

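Call:
arm_command([
  [-0.05,0,0,0,0,0,0],
  [-0.1,-0.02,0.01,0.5,0,0,0],
  [-0.114,-0.08,0.03,1,0,0,0],
  [-0.114,-0.14,0.05,1.5,0,0,0],
  [-0.114,-0.2,0.07,1.5,0,0,0],
  [-0.114,-0.217,0.07,1.5,0,0,0],
  [-0.114,-0.217,0.07,1.5,0,0,0],
  [-0.114,-0.217,0.07,1.5,0,0,0],
])

```text
time: 13.92
tool_pos: [0.533, -0.1007, 0.1399]
tool_rot: [-0.024, 0.707, 0.024, 0.706]
ft_force: [-0.1, -0.6, -0.8]
finger_gap: 0.0111
```

```bash
python3 - <<'E'
from h import *; from ov import *
c=cam('wrist','w9.png'); G=[.5507,-.1728,.067]
im=c['image'][:,:,::-1].copy(); gaugemodel(c,G,im,.003); cv2.imwrite('pics/w9o.png',im)
for z in (.0265,): print(row(tw(G,(-.011,.072,z)),Rdown(G[2]+np.pi/2)))
E
```

```text
(array([ 0.1138, -0.0014,  0.0015]), array([ 0.1, -0. , -0. ]))
```

View pics/w9o.png

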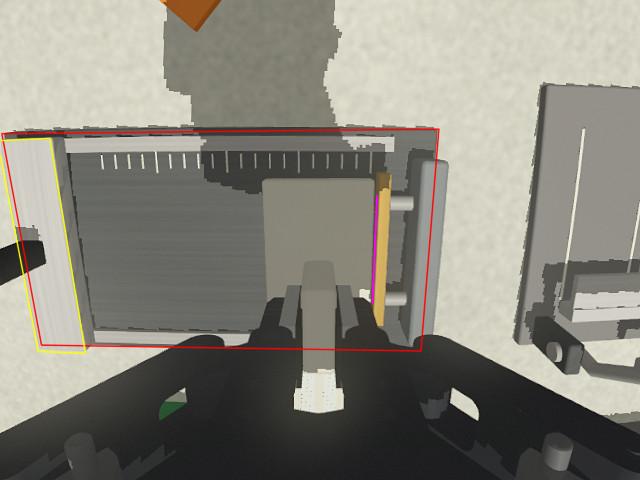

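Call:
arm_command([
  [0.05,-0.001,0.002,0,0,0,0],
  [0.09,-0.001,0.002,0,0,0,0],
  [0.108,-0.001,0.002,0,0,0,0],
  [0.1135,-0.001,0.002,0,0,0,0],
  [0.1135,-0.001,0.002,0,0,0,0],
  [0.1135,-0.001,0.002,0,0,0,0.37],
  [0.1135,-0.001,0.002,0,0,0,0.37],
  [0.1135,-0.001,0.002,0,0,0,0.37],
  [0.06,-0.001,0.002,0,0,0,0.37],
  [0,-0.001,0.002,0,0,0,0.4],
  [0,-0.001,0.002,0,0,0,0.4],
])

```text
time: 15.45
tool_pos: [0.5396, -0.1035, 0.1457]
tool_rot: [-0.025, 0.703, 0.023, 0.71]
ft_force: [1.0, 0.6, -0.2]
finger_gap: 0.0339
```

```bash
python3 - <<'E'
from h import *; from ov import *
c=cam('wrist','w10.png'); G=[.5507,-.1728,.067]
im=c['image'][:,:,::-1].copy(); gaugemodel(c,G,im,.003); plate(c,G,0,.072,0,im);cv2.imwrite('pics/w10o.png',im)
P=[.5105,.199,.0952]
print(row(tw(P,(-.02,-.028,.15)),Rdown(P[2]+np.pi/2)))
E
```

```text
(array([-0.0101,  0.2741, -0.0236]), array([-1.6, -0. , -0. ]))
```

View pics/w10o.png

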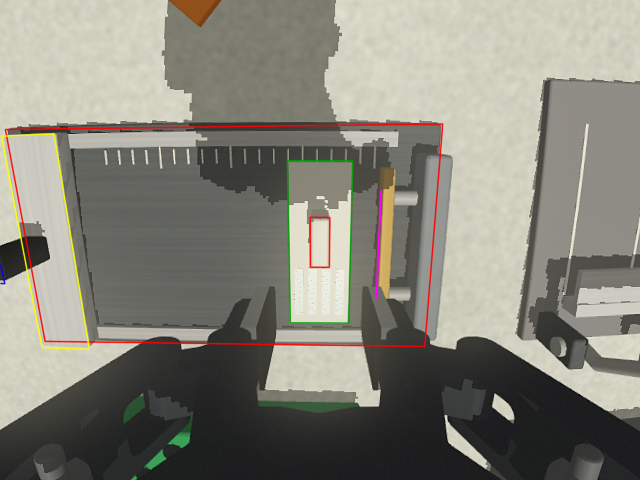

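Call:
arm_command([
  [-0.01,0.06,-0.01,-1.6,0,0,0.4],
  [-0.01,0.12,-0.024,-1.6,0,0,0.4],
  [-0.01,0.18,-0.024,-1.6,0,0,0.4],
  [-0.01,0.24,-0.024,-1.6,0,0,0.4],
  [-0.01,0.275,-0.024,-1.6,0,0,0.4],
  [-0.01,0.275,-0.024,-1.6,0,0,0.4],
  [-0.01,0.275,-0.024,-1.6,0,0,0.4],
])

```text
time: 16.48
tool_pos: [0.4922, 0.1693, 0.149]
tool_rot: [-0.034, 0.707, 0.033, 0.705]
ft_force: [-0.1, -0.6, 0.0]
finger_gap: 0.034
```

```bash
python3 - <<'E'
from h import *; from ov import *
c=cam('wrist','w11.png'); im=c['image'][:,:,::-1].copy()
for y in (-.0275,.0275): plate(c,[.5105,.199,.0952],-.008,y,0,im)
cv2.imwrite('pics/w11o.png',im)
P=[.5105,.199,.0952]
for z in (.026,): print(row(tw(P,(-.02,-.028,z)),Rdown(P[2]+np.pi/2)))
E
```

```text
(array([0.1238, 0.0004, 0.0004]), array([-0.1, -0.1,  0. ]))
```

View pics/w11o.png

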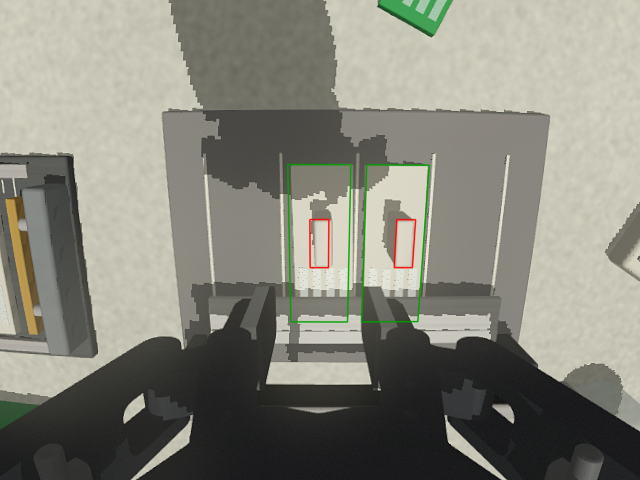

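Call:
arm_command([
  [0.05,0.0,0,0,0,0,0.4],
  [0.09,0.0,0,0,0,0,0.4],
  [0.1235,0.0,0,0,0,0,0.4],
  [0.1235,0.0,0,0,0,0,0.4],
  [0.1235,0.0,0,0,0,0,0],
  [0.1235,0.0,0,0,0,0,0],
  [0.1235,0.0,0,0,0,0,0],
  [0.1235,0.0,0,0,0,0,0],
])

```text
time: 17.62
tool_pos: [0.4946, 0.1703, 0.0283]
tool_rot: [-0.034, 0.705, 0.034, 0.707]
ft_force: [-0.2, -1.4, 7.2]
finger_gap: 0.0109
```

Call:
arm_command([
  [0,0,0,0,0,0,0],
  [0,0,-0.015,0,0,0,0],
  [0,0,-0.03,0,0,0,0],
  [0,0,-0.045,0,0,0,0],
  [0,0,-0.055,0,0,0,0],
  [0,0,-0.055,0,0,0,0],
])

```text
time: 18.38
tool_pos: [0.439, 0.1655, 0.0283]
tool_rot: [-0.034, 0.705, 0.034, 0.707]
ft_force: [-0.6, 0.4, 10.8]
finger_gap: 0.0107
```

```bash
python3 - <<'E'
from h import *; from ov import *
c=cam('wrist','w12.png')
G=[.5507,-.1728,.067]
for z in (.14,): print(row(tw(G,(-.011,.0245,z)),Rdown(G[2]+np.pi/2)))
E
```

```text
(array([-0.1119, -0.3225,  0.0688]), array([ 1.7,  0.1, -0.1]))
```

View pics/w12.png

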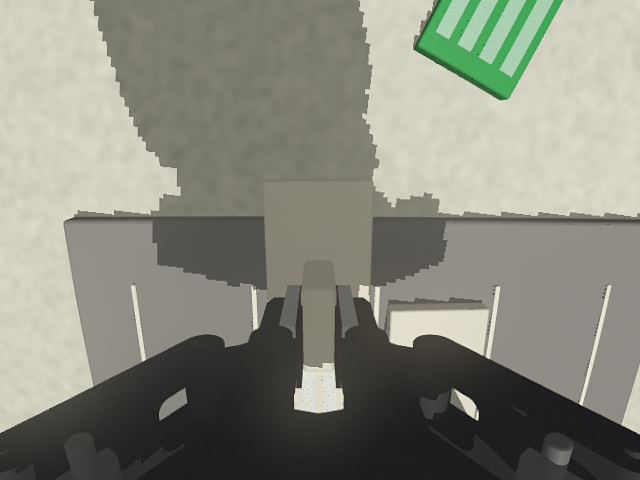

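Call:
arm_command([
  [-0.05,0,0,0,0,0,0],
  [-0.1,-0.02,0.01,0.5,0,0,0],
  [-0.112,-0.08,0.03,1,0,0,0],
  [-0.112,-0.14,0.05,1.7,0,0,0],
  [-0.112,-0.2,0.069,1.7,0,0,0],
  [-0.112,-0.26,0.069,1.7,0,0,0],
  [-0.112,-0.322,0.069,1.7,0,0,0],
  [-0.112,-0.322,0.069,1.7,0,0,0],
  [-0.112,-0.322,0.069,1.7,0,0,0],
  [-0.112,-0.322,0.069,1.7,0,0,0],
])

```text
time: 19.77
tool_pos: [0.5373, -0.1476, 0.1386]
tool_rot: [-0.024, 0.707, 0.024, 0.706]
ft_force: [-0.8, -0.1, -2.5]
finger_gap: 0.0106
```

```bash
python3 - <<'E'
from h import *; from ov import *
c=cam('wrist','w13.png'); G=[.5507,-.1728,.067]
for z in (.028,): print(row(tw(G,(-.011,.0245,z)),Rdown(G[2]+np.pi/2)))
E
```

```text
(array([ 0.1109, -0.0013,  0.0002]), array([ 0., -0., -0.]))
```

View pics/w13.png

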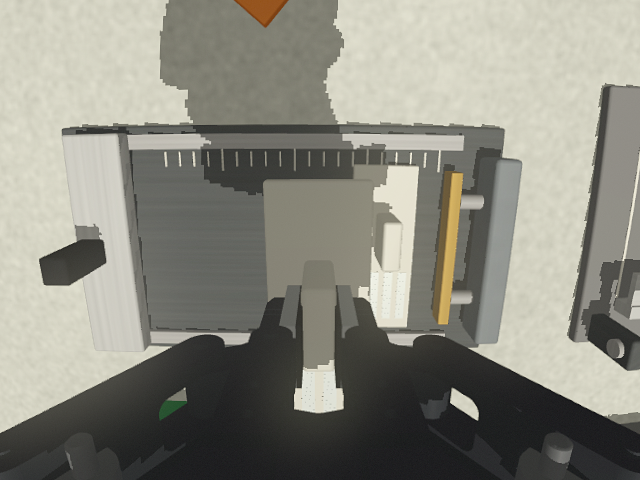

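Call:
arm_command([
  [0.05,-0.001,0,0,0,0,0],
  [0.09,-0.001,0,0,0,0,0],
  [0.105,-0.001,0,0,0,0,0],
  [0.111,-0.001,0,0,0,0,0],
  [0.111,-0.001,0,0,0,0,0],
  [0.111,-0.001,0,0,0,0,0.35],
  [0.111,-0.001,0,0,0,0,0.35],
  [0.111,-0.001,0,0,0,0,0.35],
  [0.06,-0.001,0,0,0,0,0.35],
  [0,-0.001,0,0,0,0,0.4],
  [0,-0.001,0,0,0,0,0.4],
])

```text
time: 21.3
tool_pos: [0.5417, -0.1512, 0.1442]
tool_rot: [-0.024, 0.704, 0.022, 0.71]
ft_force: [0.9, -0.1, -0.2]
finger_gap: 0.0339
```

```bash
python3 - <<'E'
from h import *; from ov import *
c=cam('wrist','w14.png'); G=[.5507,-.1728,.067]
im=c['image'][:,:,::-1].copy(); gaugemodel(c,G,im,.003); plate(c,G,0,.072,0,im);plate(c,G,0,.0245,0,im);cv2.imwrite('pics/w14o.png',im)
P=[.5105,.199,.0952]
print(row(tw(P,(-.02,.0265,.15)),Rdown(P[2]+np.pi/2)))
E
```

```text
(array([-0.0115,  0.3759, -0.0248]), array([-1.7, -0. , -0. ]))
```

View pics/w14o.png

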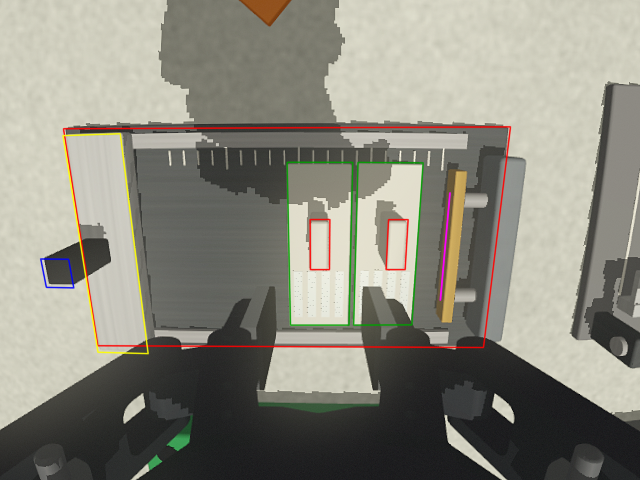

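Call:
arm_command([
  [-0.012,0.06,-0.01,-1.7,0,0,0.4],
  [-0.012,0.12,-0.025,-1.7,0,0,0.4],
  [-0.012,0.18,-0.025,-1.7,0,0,0.4],
  [-0.012,0.24,-0.025,-1.7,0,0,0.4],
  [-0.012,0.3,-0.025,-1.7,0,0,0.4],
  [-0.012,0.36,-0.025,-1.7,0,0,0.4],
  [-0.012,0.376,-0.025,-1.7,0,0,0.4],
  [-0.012,0.376,-0.025,-1.7,0,0,0.4],
  [-0.012,0.376,-0.025,-1.7,0,0,0.4],
])

```text
time: 22.58
tool_pos: [0.4879, 0.2218, 0.1501]
tool_rot: [-0.034, 0.707, 0.033, 0.706]
ft_force: [0.0, -0.6, -0.1]
finger_gap: 0.0342
```

```bash
python3 - <<'E'
from h import *; from ov import *
c=cam('wrist','w15.png'); im=c['image'][:,:,::-1].copy()
for y in (.0275,): plate(c,[.5105,.199,.0952],-.008,y,0,im)
cv2.imwrite('pics/w15o.png',im)
P=[.5105,.199,.0952]
for z in (.026,): print(row(tw(P,(-.02,.0265,z)),Rdown(P[2]+np.pi/2)))
E
```

```text
(array([ 0.1247,  0.0016, -0.0002]), array([-0.1, -0. ,  0. ]))
```

View pics/w15o.png

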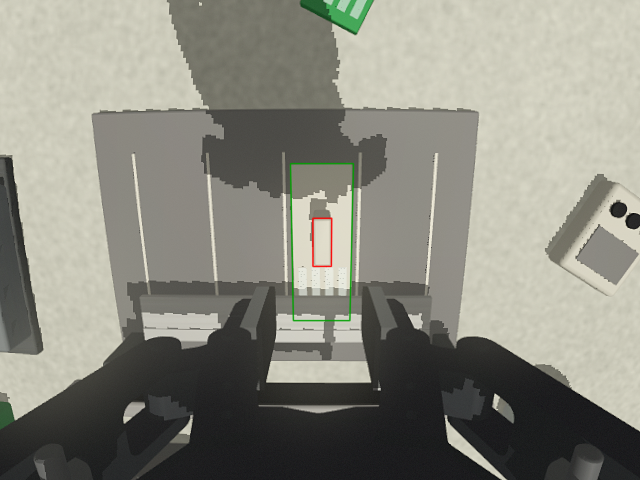

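Call:
arm_command([
  [0.05,0.002,0,0,0,0,0.4],
  [0.09,0.002,0,0,0,0,0.4],
  [0.123,0.002,0,0,0,0,0.4],
  [0.123,0.002,0,0,0,0,0.4],
  [0.123,0.002,0,0,0,0,0],
  [0.123,0.002,0,0,0,0,0],
  [0.123,0.002,0,0,0,0,0],
  [0.123,0.002,0,0,0,0,0],
])

```text
time: 23.72
tool_pos: [0.4895, 0.2258, 0.0295]
tool_rot: [-0.034, 0.705, 0.034, 0.707]
ft_force: [-0.9, -1.7, 6.6]
finger_gap: 0.0107
```

Call:
arm_command([
  [0,0,0,0,0,0,0],
  [0,0,-0.015,0,0,0,0],
  [0,0,-0.03,0,0,0,0],
  [0,0,-0.045,0,0,0,0],
  [0,0,-0.055,0,0,0,0],
  [0,0,-0.055,0,0,0,0],
])

```text
time: 24.48
tool_pos: [0.4339, 0.221, 0.0295]
tool_rot: [-0.033, 0.705, 0.035, 0.707]
ft_force: [-0.9, 0.3, 10.0]
finger_gap: 0.0108
```

```bash
python3 - <<'E'
from h import *; from ov import *
c=cam('wrist','w16.png')
G=[.5507,-.1728,.067]
for z in (.14,): print(row(tw(G,(-.011,-.0235,z)),Rdown(G[2]+np.pi/2)))
E
```

```text
(array([-0.111 , -0.4262,  0.0672]), array([ 1.7,  0.2, -0.1]))
```

View pics/w16.png

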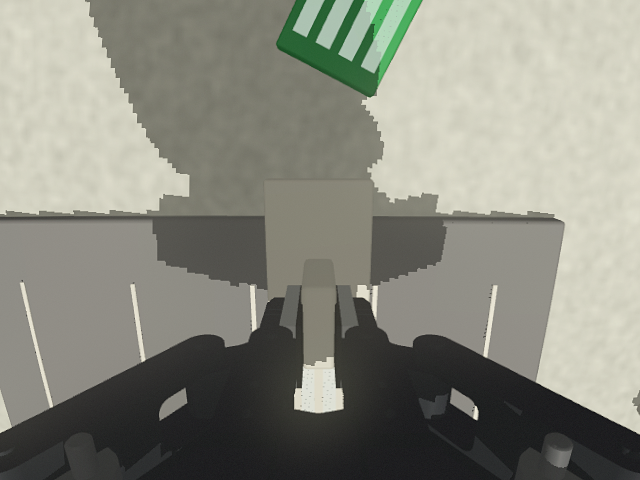

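Call:
arm_command([
  [-0.05,0,0,0,0,0,0],
  [-0.1,-0.02,0.01,0.5,0,0,0],
  [-0.111,-0.08,0.03,1,0,0,0],
  [-0.111,-0.14,0.05,1.7,0,0,0],
  [-0.111,-0.2,0.067,1.7,0,0,0],
  [-0.111,-0.26,0.067,1.7,0,0,0],
  [-0.111,-0.32,0.067,1.7,0,0,0],
  [-0.111,-0.38,0.067,1.7,0,0,0],
  [-0.111,-0.426,0.067,1.7,0,0,0],
  [-0.111,-0.426,0.067,1.7,0,0,0],
  [-0.111,-0.426,0.067,1.7,0,0,0],
])

```text
time: 26.0
tool_pos: [0.5397, -0.1967, 0.1384]
tool_rot: [-0.023, 0.707, 0.024, 0.706]
ft_force: [-0.7, 1.1, -1.6]
finger_gap: 0.0111
```

```bash
python3 - <<'E'
from h import *; from ov import *
c=cam('wrist','w17.png'); G=[.5507,-.1728,.067]
for z in (.029,): print(row(tw(G,(-.011,-.0235,z)),Rdown(G[2]+np.pi/2)))
E
```

```text
(array([ 0.1097, -0.0011,  0.001 ]), array([ 0., -0., -0.]))
```

View pics/w17.png

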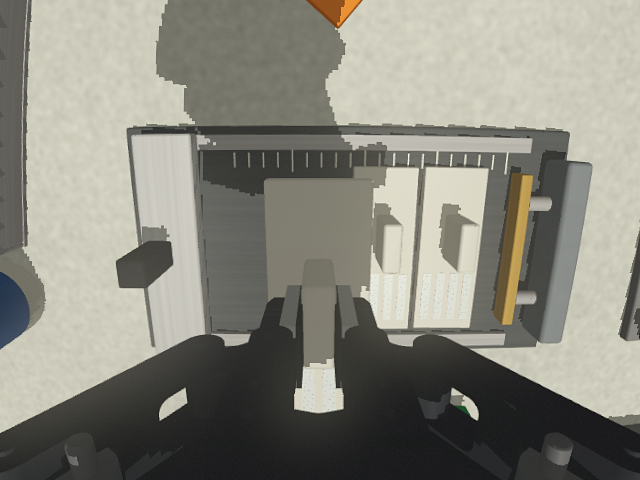

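Call:
arm_command([
  [0.05,-0.001,0,0,0,0,0],
  [0.09,-0.001,0,0,0,0,0],
  [0.104,-0.001,0,0,0,0,0],
  [0.11,-0.001,0,0,0,0,0],
  [0.11,-0.001,0,0,0,0,0],
  [0.11,-0.001,0,0,0,0,0.35],
  [0.11,-0.001,0,0,0,0,0.35],
  [0.11,-0.001,0,0,0,0,0.35],
  [0.06,-0.001,0,0,0,0,0.35],
  [0,-0.001,0,0,0,0,0.4],
  [-0.06,-0.04,0.04,0,0,0,0.4],
  [-0.06,-0.04,0.04,0,0,0,0.4],
])

```text
time: 27.65
tool_pos: [0.5863, -0.2367, 0.2031]
tool_rot: [-0.024, 0.704, 0.022, 0.709]
ft_force: [0.2, -0.2, -0.2]
finger_gap: 0.034
```

```bash
python3 - <<'E'
from h import *; from ov import *
c=cam('wrist','w18.png'); G=[.5507,-.1728,.067]
im=c['image'][:,:,::-1].copy(); gaugemodel(c,G,im,.003)
for y in (.072,.0245,-.0235): plate(c,G,0,y,0,im)
cv2.imwrite('pics/w18o.png',im); print(state()['time'])
E
```

```text
27.8
```

View pics/w18o.png

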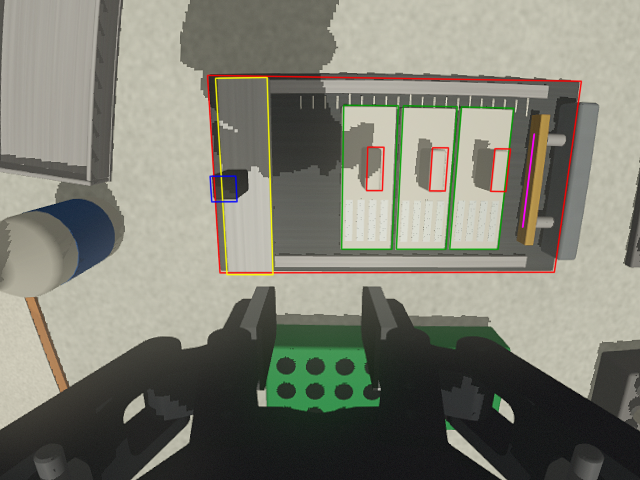

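```bash
python3 - <<'E'
from h import *; from ov import *
G=[.5507,-.1728,.067]
for z in (.13,.04): print(row(tw(G,(0,-.132,z)),Rdown(G[2]+np.pi/2)))
c=cam('scene'); 
for r in vision.regions_of('spray','scene')[:2]:
    u,v,w,h=r['rect']; print(r['conf'],onz(c,u,v+h/2-8,0), tw(G,(0,-.132,0)))
E
```

```text
(array([ 0.0674, -0.0688, -0.0268]), array([-0.1, -0.1, -0.1]))
(array([ 0.1574, -0.0689, -0.0266]), array([-0.1, -0.1, -0.1]))
0.92 [ 6.16888771e-01 -4.55367896e-01  1.11022302e-16] [ 0.55953738 -0.30450384  0.        ]
0.63 [ 0.64133367 -0.13954306  0.        ] [ 0.55953738 -0.30450384  0.        ]
```

Call:
arm_command([
  [0.01,-0.06,-0.02,0,0,0,0.45],
  [0.067,-0.069,-0.027,0,0,0,0.45],
  [0.11,-0.069,-0.027,0,0,0,0.45],
  [0.14,-0.069,-0.027,0,0,0,0.45],
  [0.157,-0.069,-0.027,0,0,0,0.45],
  [0.157,-0.069,-0.027,0,0,0,0.45],
])

```text
time: 28.75
tool_pos: [0.5596, -0.3046, 0.0405]
tool_rot: [-0.023, 0.708, 0.024, 0.706]
ft_force: [0.3, 0.2, -0.2]
finger_gap: 0.0383
```

```bash
python3 - <<'E'
from h import *
c=cam('wrist','w19.png')
E
```

```text
(no output)
```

View pics/w19.png

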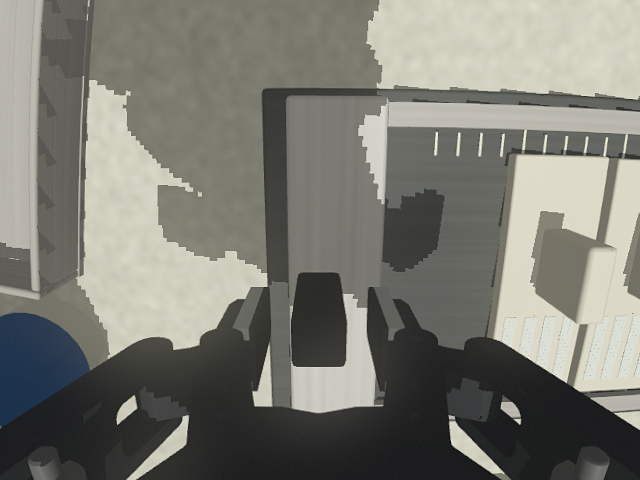

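Post (columns 292–346) stands between the pads. Closing.

Call:
arm_command([
  [0,0,0,0,0,0,0],
  [0,0,0,0,0,0,0],
  [0,0,0,0,0,0,0],
  [0,0,0,0,0,0,0],
  [0,0,0,0,0,0,0],
])

```text
time: 29.42
tool_pos: [0.5619, -0.3056, 0.0436]
tool_rot: [-0.024, 0.706, 0.023, 0.708]
ft_force: [-0.1, 1.8, 6.1]
finger_gap: 0.017
```

```bash
python3 - <<'E'
from h import *
G=[.5507,-.1728,.067]
s=state(); d=s['tool_pos']-np.array([G[0],G[1],0]); print(s['tool_pos'],s['ft_force'],s['finger_gap'],'bedxy',d[0]*np.cos(G[2])+d[1]*np.sin(G[2]),-d[0]*np.sin(G[2])+d[1]*np.cos(G[2]))
print(row(tw(G,(0,-.035,s['tool_pos'][2])),Rdown(G[2]+np.pi/2)))
E
```

```text
[ 0.5618968  -0.30559514  0.04360329] [-0.06053709  1.83180617  6.14186666] 0.017010420714170423 bedxy 0.002281059675160015 -0.1332468175824647
(array([-0.0001,  0.0982, -0.0024]), array([-0.1,  0.1,  0. ]))
```

Call:
arm_command([
  [0,0.006,0,0,0,0,0],
  [0,0.014,0,0,0,0,0],
  [0,0.022,0,0,0,0,0],
  [0,0.03,0,0,0,0,0],
  [0,0.038,0,0,0,0,0],
  [0,0.046,0,0,0,0,0],
  [0,0.054,0,0,0,0,0],
  [0,0.06,0,0,0,0,0],
  [0,0.066,0,0,0,0,0],
  [0,0.072,0,0,0,0,0],
  [0,0.078,0,0,0,0,0],
  [0,0.078,0,0,0,0,0],
])

```text
time: 30.92
tool_pos: [0.5572, -0.2296, 0.0436]
tool_rot: [-0.025, 0.706, 0.021, 0.708]
ft_force: [0.5, -5.0, 4.6]
finger_gap: 0.0172
```

```bash
cat > chk.py <<'E'
from h import *; from ov import *
import sys
G=[.5507,-.1728,.067]
s=state(); d=s['tool_pos']-np.array([G[0],G[1],0]); print(s['time'],s['tool_pos'],s['ft_force'],s['finger_gap'],'bedxy',d[0]*np.cos(G[2])+d[1]*np.sin(G[2]),-d[0]*np.sin(G[2])+d[1]*np.cos(G[2]))
c=cam('wrist',sys.argv[1]+'.png')
cc=cam('scene'); a=cc['image'][190:300,170:350,::-1]; cv2.imwrite('pics/'+sys.argv[1]+'s.png',cv2.resize(a,None,fx=4,fy=4,interpolation=cv2.INTER_CUBIC))
E
python3 chk.py j1
```

```text
31.025 [ 0.55714717 -0.22963837  0.04360349] [-0.46334594 -5.0813818   4.77929222] 0.016997442611953857 bedxy 0.0026273786671727915 -0.057142485366750845
```

View pics/j1.png

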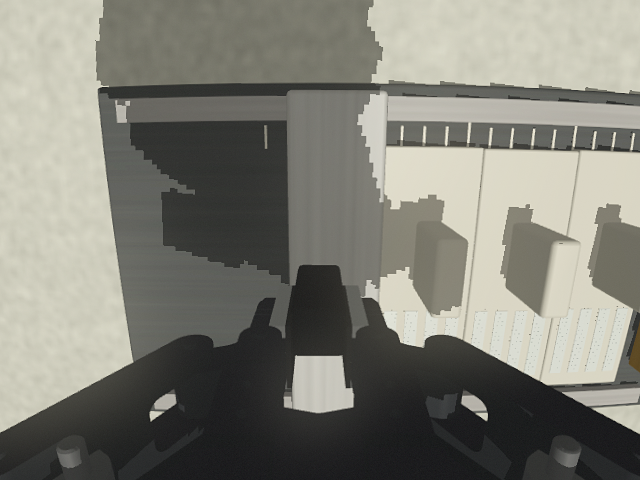

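View pics/j1s.png

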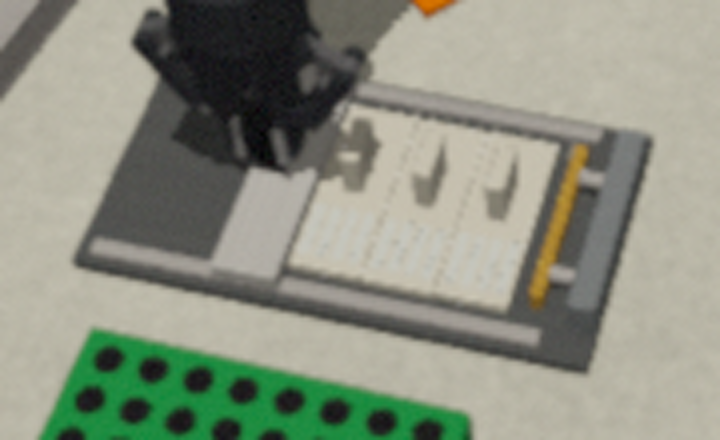

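Call:
arm_command([
  [0,0.004,0,0,0,0,0],
  [0,0.008,0,0,0,0,0],
  [0,0.011,0,0,0,0,0],
  [0,0.014,0,0,0,0,0],
  [0,0.014,0,0,0,0,0],
  [0,0.014,0,0,0,0,0],
])

```text
time: 31.88
tool_pos: [0.5563, -0.2162, 0.0436]
tool_rot: [-0.025, 0.706, 0.021, 0.708]
ft_force: [0.4, -7.0, 4.7]
finger_gap: 0.0168
```

```bash
python3 chk.py j2
```

```text
31.975 [ 0.55627691 -0.21622067  0.04361   ] [-0.17354765 -7.01789041  4.48936531] 0.01692635194788181 bedxy 0.002657385413076406 -0.04369662463479692
```

View pics/j2s.png

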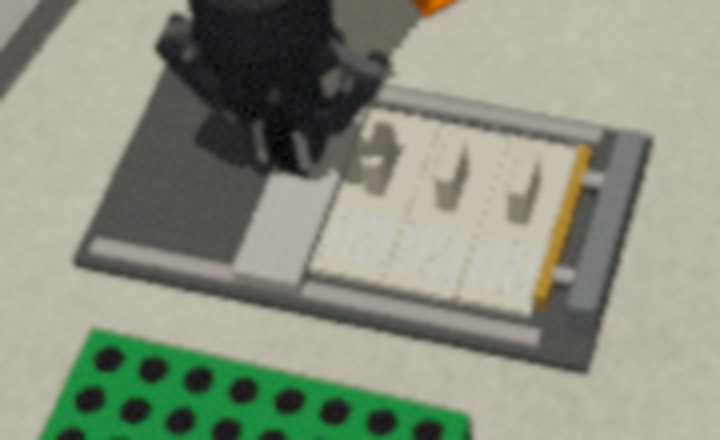

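Call:
arm_command([
  [0,0.001,0,0,0,0,0],
  [0,0.003,0,0,0,0,0],
  [0,0.0045,0,0,0,0,0],
  [0,0.0045,0,0,0,0,0],
  [0,0.0045,0,0,0,0,0],
])

```text
time: 32.7
tool_pos: [0.556, -0.2124, 0.0436]
tool_rot: [-0.025, 0.706, 0.02, 0.708]
ft_force: [0.3, -10.0, 3.3]
finger_gap: 0.0171
```

```bash
python3 chk.py j3; python3 - <<'E'
import cv2,numpy as np
a=[cv2.imread(f'pics/j{i}s.png')[60:340,480:720] for i in (1,2,3)]
cv2.imwrite('pics/j123.png',np.hstack(a))
E
```

```text
32.8 [ 0.55606299 -0.21239855  0.04364982] [ 1.01984579 -8.90483714  3.80119823] 0.016954843175313098 bedxy 0.0026998359375602554 -0.039868750840269244
```

View pics/j123.png

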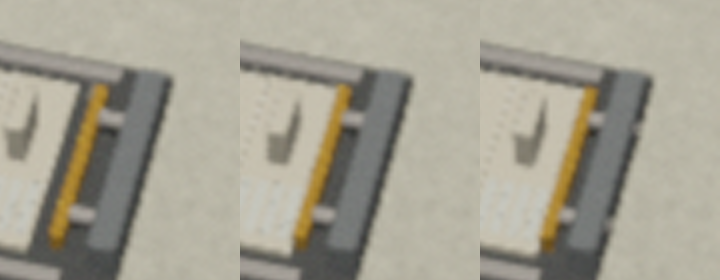

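Call:
arm_command([
  [0,0,0,0,0,0,0.33],
  [0,0,0,0,0,0,0.33],
  [0,0,0,0,0,0,0.33],
  [-0.03,0,0,0,0,0,0.33],
  [-0.09,0,0,0,0,0,0.33],
  [-0.15,0.03,0.03,0,0,0,0.4],
  [-0.18,0.06,0.05,0,0,0,0.4],
  [-0.18,0.06,0.05,0,0,0,0.4],
  [-0.18,0.06,0.05,0,0,0,0.4],
])

```text
time: 34.02
tool_pos: [0.5998, -0.1458, 0.221]
tool_rot: [-0.024, 0.707, 0.024, 0.706]
ft_force: [-0.8, -0.2, -1.1]
finger_gap: 0.0339
```

```bash
python3 - <<'E'
from h import *; from ov import *
c=cam('wrist','w20.png'); G=[.5507,-.1728,.067]
im=c['image'][:,:,::-1].copy(); 
cv2.imwrite('pics/w20c.png',cv2.resize(im[60:290,170:490],None,fx=2.4,fy=2.4,interpolation=cv2.INTER_CUBIC))
gaugemodel(c,G,im,.095,.005)
for y in (.097,.053,.009): plate(c,G,0,y,0,im)
cv2.imwrite('pics/w20o.png',im); print(state()['time'],state()['tool_pos'])
E
```

```text
34.175 [ 0.59893709 -0.14644077  0.22012186]
```

View pics/w20o.png

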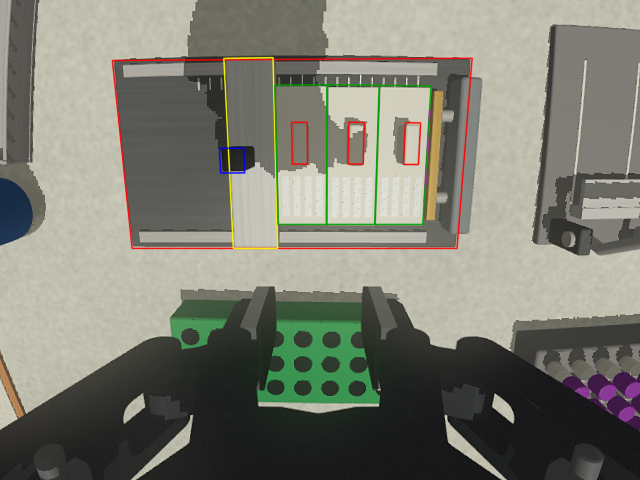

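View pics/w20c.png

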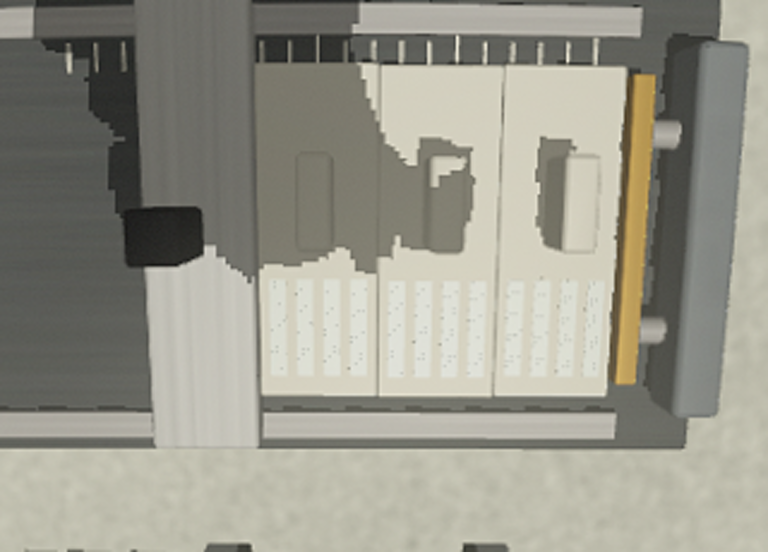

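```bash
cat > anv.py <<'E'
from h import *; from ov import *
G=[.5507,-.1728,.067]
def cen(im):
    h=cv2.cvtColor(im,cv2.COLOR_BGR2HSV); m=((h[...,0]>12)&(h[...,0]<28)&(h[...,1]>120)&(h[...,2]>70))
    return m
for n,f0 in (('scene','scene0.png'),('side','side0.png')):
    c=cam(n); b=c['image'][:,:,::-1].copy(); a=cv2.imread('pics/'+f0)
    p0=proj(c,tf(G,[(0,.12,.02)]))[0]; p1=proj(c,tf(G,[(0,.13,.02)]))[0]
    w=25; x,y=p0.round().astype(int); r=[]
    for im in (a,b):
        m=cen(im)[y-w:y+w,x-w:x+w]; ys,xs=np.nonzero(m); r.append((xs.mean(),ys.mean(),len(xs)))
    d=(p1-p0)/10; sh=np.array(r[1][:2])-np.array(r[0][:2]); print(n,r,'px/mm',d,'shift',sh,'mm',sh@d/(d@d))
    cv2.imwrite(f'pics/anv_{n}.png',cv2.resize(np.hstack([a[y-w:y+w,x-w:x+w],b[y-w:y+w,x-w:x+w]]),None,fx=7,fy=7,interpolation=cv2.INTER_NEAREST))
E
python3 anv.py
```

```text
scene [(np.float64(22.86390532544379), np.float64(25.644970414201183), 169), (np.float64(25.772058823529413), np.float64(25.875), 136)] px/mm [0.41398588 0.08107971] shift [2.9081535  0.23002959] mm 6.870068483311778
side [(np.float64(26.491525423728813), np.float64(25.966101694915253), 177), (np.float64(24.460176991150444), np.float64(23.690265486725664), 113)] px/mm [-0.24516901 -0.21316052] shift [-2.03134843 -2.27583621] mm 9.314887248899266
```

View pics/anv_scene.png

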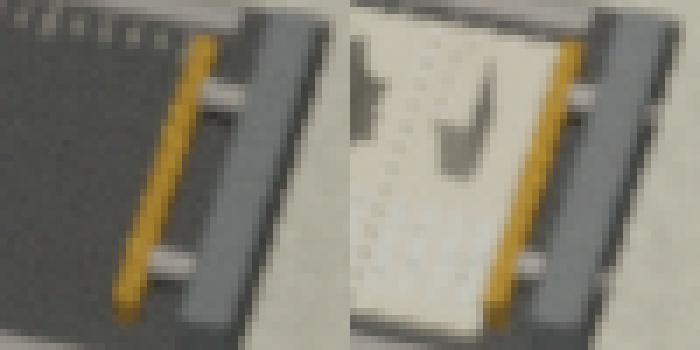

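View pics/anv_side.png

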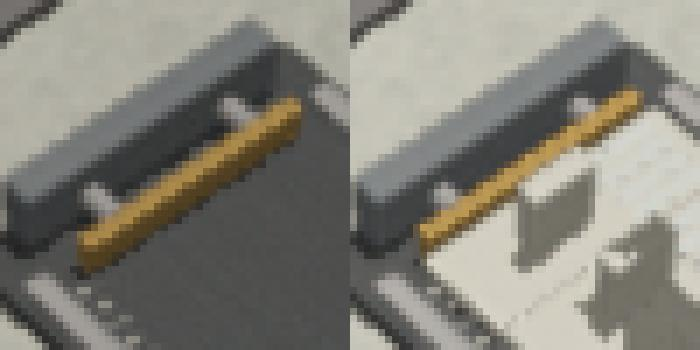

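```bash
python3 - <<'E'
from h import *
P=[.5105,.199,.0952]
print(row(tw(P,(.111,0,.22)),Rdown(P[2])))
E
```

```text
(array([0.0011, 0.3539, 0.0443]), array([88.3, -0.1,  0. ]))
```

Call:
arm_command([
  [-0.03,0.03,0,10,0,0,0.6],
  [-0.04,0.09,0.01,21,0,0,0.6],
  [-0.04,0.14,0.02,31,0,0,0.6],
  [-0.04,0.18,0.03,42,0,0,0.6],
  [-0.04,0.23,0.04,52,0,0,0.6],
  [-0.04,0.28,0.044,63,0,0,0.6],
  [-0.04,0.32,0.044,73,0,0,0.6],
  [-0.02,0.354,0.044,84,0,0,0.6],
  [-0.01,0.354,0.044,88.3,0,0,0.6],
  [-0.01,0.354,0.044,88.3,0,0,0.6],
  [-0.01,0.354,0.044,88.3,0,0,0.6],
])

```text
time: 35.75
tool_pos: [0.6212, 0.2097, 0.2322]
tool_rot: [0.476, 0.523, -0.475, 0.524]
ft_force: [-0.6, 0.2, 0.7]
finger_gap: 0.0511
```

```bash
python3 - <<'E'
from h import *; from ov import *
c=cam('wrist','w21.png'); P=[.5105,.199,.0952]
im=c['image'][:,:,::-1].copy(); clampmodel(c,P,im,1.5); cv2.imwrite('pics/w21o.png',im)
print(row(tw(P,(.111,0,.138)),Rdown(P[2])))
E
```

```text
(array([ 0.0945, -0.0006,  0.0001]), array([ 0. , -0. , -0.1]))
```

View pics/w21o.png

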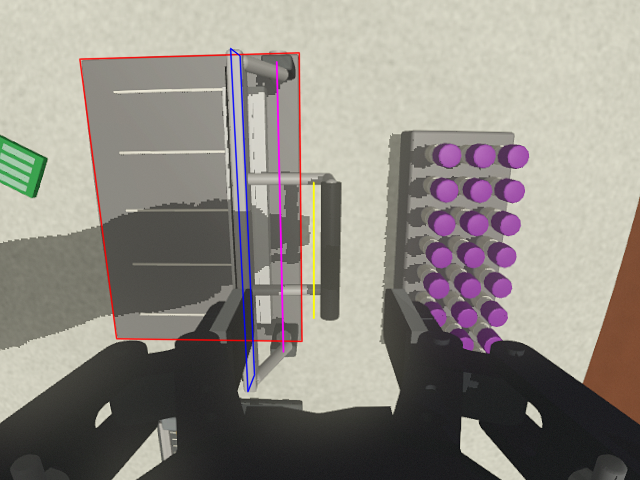

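```bash
python3 - <<'E'
from h import *; from ov import *
c=cam('wrist'); P=[.5105,.199,.0952]
im=c['image'][:,:,::-1].copy(); clampmodel(c,P,im,1.585); cv2.imwrite('pics/w22o.png',cv2.resize(im[30:350,200:420],None,fx=1.8,fy=1.8))
r0=np.arctan2(.037,.108); L=np.hypot(.108,.037); a=1.585
bx=.08-L*np.cos(r0+a); bz=.045+L*np.sin(r0+a); print(bx,bz, onz(c,331.5,250,bz+.003), tw(P,(bx,0,bz)))
print(row(tw(P,(bx,0,bz-.019)),Rdown(P[2])))
E
```

```text
0.11853021292007622 0.15246358775107777 [0.62959604 0.21260985 0.15546359] [0.6284935  0.21026704 0.15246359]
(array([0.0988, 0.0072, 0.0003]), array([-0., -0., -0.]))
```

View pics/w22o.png

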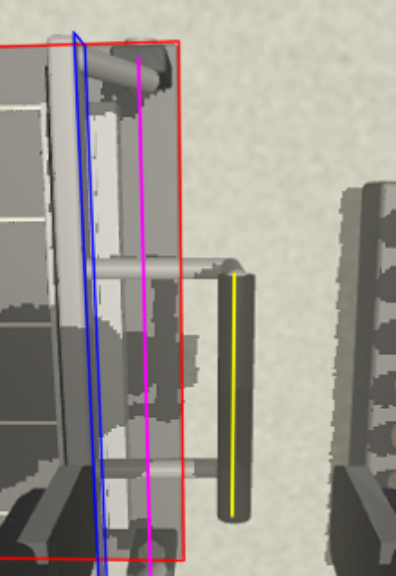

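Call:
arm_command([
  [0.03,0.008,0,0,0,0,0.5],
  [0.07,0.008,0,0,0,0,0.5],
  [0.098,0.008,0,0,0,0,0.5],
  [0.098,0.008,0,0,0,0,0.5],
  [0.098,0.008,0,0,0,0,0],
  [0.098,0.008,0,0,0,0,0],
  [0.098,0.008,0,0,0,0,0],
  [0.098,0.008,0,0,0,0,0],
  [0.098,0.008,0,0,0,0,0],
])

```text
time: 37.17
tool_pos: [0.6301, 0.2113, 0.1357]
tool_rot: [0.477, 0.523, -0.475, 0.524]
ft_force: [-0.5, 0.3, 5.2]
finger_gap: 0.0097
```

```bash
python3 - <<'E'
from h import *
P=[.5105,.199,.0952]
s=state(); d=s['tool_pos']-np.array([P[0],P[1],0]); bx=d[0]*np.cos(P[2])+d[1]*np.sin(P[2]); print(s['tool_pos'],bx,s['ft_force'],s['finger_gap'])
r0=np.arctan2(.037,.108); L=np.hypot(.108,.037)
a0=np.arccos((.08-bx)/L)-r0; print('a0',a0)
for a in np.linspace(a0,0,15)[1:]:
    print(round(a,3),'tx %.4f ty %.4f'%(-L*(np.sin(r0+a)-np.sin(r0+a0)),-L*(np.cos(r0+a)-np.cos(r0+a0))))
E
```

```text
[0.63005428 0.21127306 0.13573428] 0.12017956191280814 [-0.5319448   0.31284281  5.20805401] 0.009706392006087187
a0 1.6003910533075343
1.486 tx -0.0039 ty -0.0125
1.372 tx -0.0063 ty -0.0253
1.257 tx -0.0073 ty -0.0383
1.143 tx -0.0068 ty -0.0513
1.029 tx -0.0048 ty -0.0642
0.915 tx -0.0013 ty -0.0768
0.8 tx 0.0036 ty -0.0889
0.686 tx 0.0098 ty -0.1003
0.572 tx 0.0173 ty -0.1110
0.457 tx 0.0260 ty -0.1207
0.343 tx 0.0357 ty -0.1294
0.229 tx 0.0463 ty -0.1370
0.114 tx 0.0578 ty -0.1433
0.0 tx 0.0699 ty -0.1482
```

Call:
arm_command([
  [-0.004,-0.012,0,0,0,0,0],
  [-0.006,-0.025,0,0,0,0,0],
  [-0.007,-0.038,0,0,0,0,0],
  [-0.007,-0.051,0,0,0,0,0],
  [-0.005,-0.064,0,0,0,0,0],
  [-0.001,-0.077,0,0,0,0,0],
  [0.004,-0.089,0,0,0,0,0],
  [0.01,-0.1,0,0,0,0,0],
  [0.017,-0.111,0,0,0,0,0],
  [0.017,-0.111,0,0,0,0,0],
])

```text
time: 38.42
tool_pos: [0.5193, 0.201, 0.1175]
tool_rot: [0.476, 0.523, -0.475, 0.524]
ft_force: [2.7, 2.1, -1.8]
finger_gap: 0.0098
```

```bash
python3 - <<'E'
from h import *
c=cam('wrist','w23.png'); s=state(); print(s['tool_pos'],s['ft_force'],s['ft_torque'])
E
```

```text
[0.51920322 0.20095761 0.11748967] [2.56043252 2.29181828 0.2921543 ] [ 0.5298014  -0.77410079 -0.03418147]
```

View pics/w23.png

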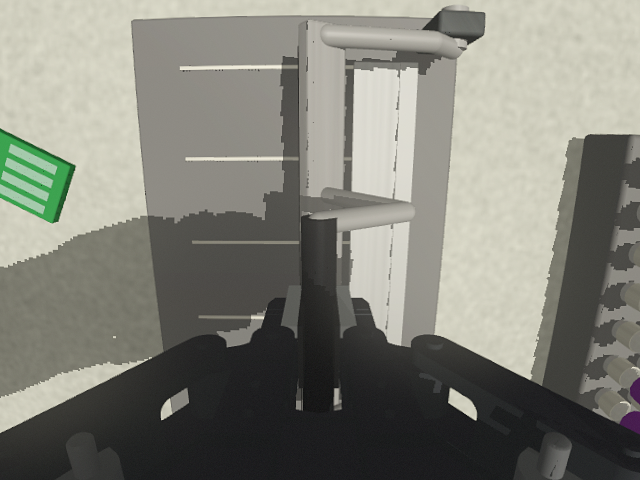

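Call:
arm_command([
  [0.009,-0.01,0,0,0,0,0],
  [0.018,-0.018,0,0,0,0,0],
  [0.029,-0.026,0,0,0,0,0],
  [0.04,-0.032,0,0,0,0,0],
  [0.048,-0.036,0,0,0,0,0],
  [0.053,-0.037,0,0,0,0,0],
  [0.053,-0.037,0,0,0,0,0],
  [0.053,-0.037,0,0,0,0,0],
])

```text
time: 39.48
tool_pos: [0.4822, 0.1975, 0.0632]
tool_rot: [0.476, 0.523, -0.475, 0.523]
ft_force: [5.8, 4.7, -4.3]
finger_gap: 0.0095
```

```bash
python3 - <<'E'
from h import *
s=state(); print(s['tool_pos'],s['ft_force'],s['ft_torque'])
E
```

```text
[0.48221083 0.19749076 0.06320961] [ 5.79464313  4.66357552 -4.33467741] [ 0.93745901 -1.30539882 -0.12561332]
```

Call:
arm_command([
  [0.002,0,0,0,0,0,0],
  [0.003,0,0,0,0,0,0],
  [0.003,0,0,0,0,0,0.4],
  [0.003,0,0,0,0,0,0.5],
  [0,0,0,0,0,0,0.5],
  [-0.05,0,0,0,0,0,0.5],
  [-0.11,0,0,0,0,0,0.5],
  [-0.17,0,0,0,0,0,0.5],
  [-0.22,-0.02,0.05,0,0,0,0.5],
  [-0.23,-0.02,0.1,0,0,0,0.5],
  [-0.23,-0.02,0.1,0,0,0,0.5],
])

```text
time: 40.85
tool_pos: [0.4718, 0.0924, 0.2959]
tool_rot: [0.477, 0.521, -0.476, 0.523]
ft_force: [-0.0, 0.8, 0.1]
finger_gap: 0.0428
```

```bash
python3 - <<'E'
from h import *; from ov import *
c=cam('wrist','w24.png'); P=[.5105,.199,.0952]
im=c['image'][:,:,::-1].copy(); clampmodel(c,P,im,0.0); gaugemodel(c,[.5507,-.1728,.067],im,.095,.0055); cv2.imwrite('pics/w24o.png',im)
c=cam('side','s2.png'); im=c['image'][:,:,::-1].copy(); a=im.copy(); clampmodel(c,P,im,0)
cv2.imwrite('pics/s2c.png',np.hstack([cv2.resize(q[150:345,210:440],None,fx=1.7,fy=1.7,interpolation=cv2.INTER_CUBIC) for q in (a,im)]))
E
python3 anv.py
```

```text
scene [(np.float64(22.86390532544379), np.float64(25.644970414201183), 169), (np.float64(25.715328467153284), np.float64(26.094890510948904), 137)] px/mm [0.41398588 0.08107971] shift [2.85142314 0.4499201 ] mm 6.838280642200871
side [(np.float64(26.491525423728813), np.float64(25.966101694915253), 177), (np.float64(24.44736842105263), np.float64(23.710526315789473), 114)] px/mm [-0.24516901 -0.21316052] shift [-2.044157   -2.25557538] mm 9.303721001692104
```

View pics/w24o.png

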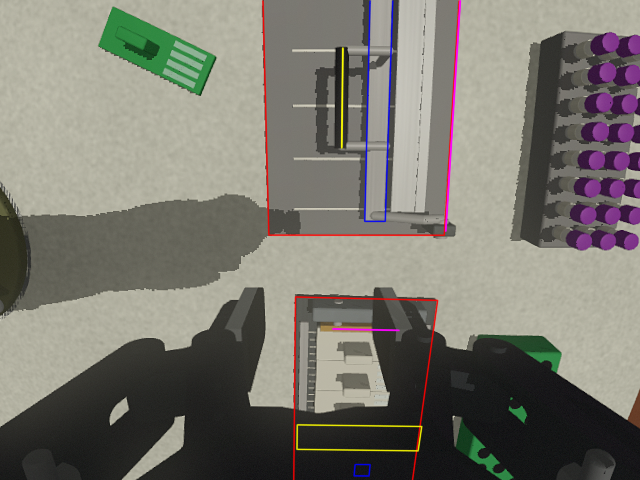

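View pics/s2c.png

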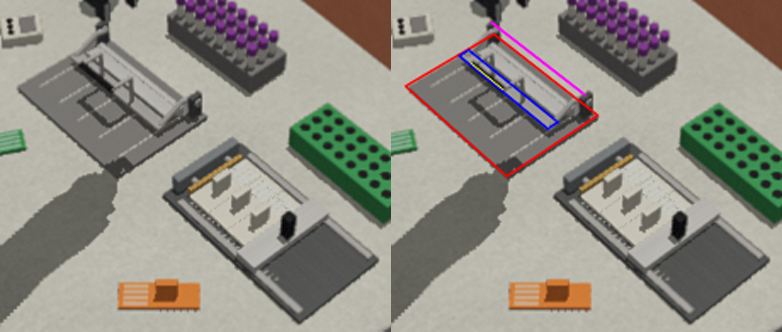

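```bash
python3 - <<'E'
from h import *
c=cam('side'); a=cv2.imread('pics/side0.png'); b=c['image'][:,:,::-1]
cs=cam('scene','sc2.png'); d=cv2.imread('pics/scene0.png'); e=cs['image'][:,:,::-1]
f=lambda q,x,y:cv2.resize(q[y:y+75,x:x+95],(390,300),interpolation=cv2.INTER_CUBIC)
cv2.imwrite('pics/cmp.png',np.vstack([np.hstack([f(a,245,155),f(b,245,155)]),np.hstack([f(d,370,225),f(e,370,225)])]))
E
```

```text
(no output)
```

View pics/cmp.png

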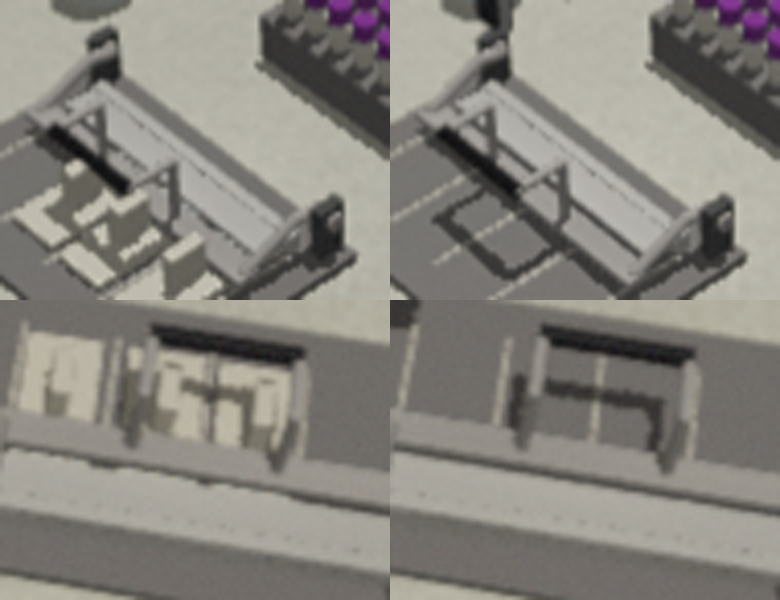

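View pics/sc2.png

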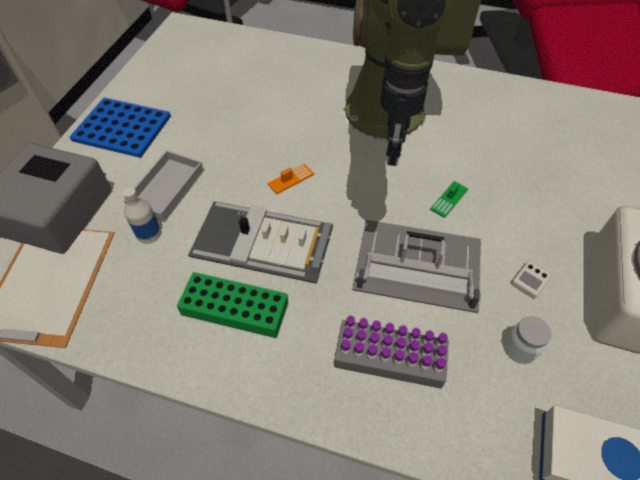

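```bash
python3 - <<'E'
import cv2
from h import *; from ov import *
cam('side');c=cam('scene'); a=c['image'][195:290,180:345,::-1].copy(); im=c['image'][:,:,::-1].copy()
G=[.5507,-.1728,.067]
gaugemodel(c,G,im,.095,.0055)
for y in (.097,.053,.009): plate(c,G,0,y,0,im)
b=im[195:290,180:345]
cv2.imwrite('pics/fin.png',cv2.resize(np.vstack([a,b]),None,fx=3,fy=3,interpolation=cv2.INTER_CUBIC))
E
```

```text
(no output)
```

View pics/fin.png

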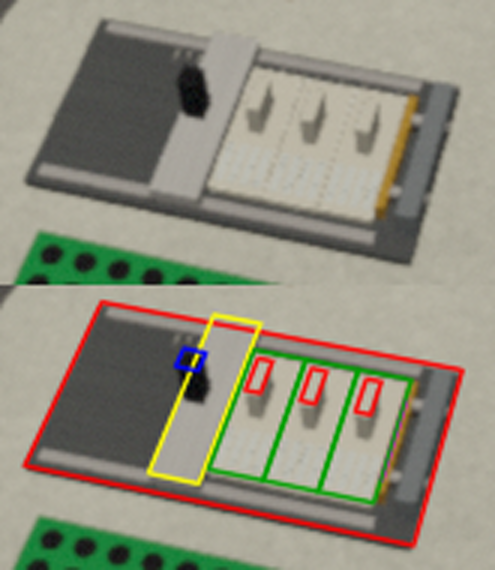

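The row is still square against the anvil, nothing has shifted, and the arm is clear of everything. Handing in.

```bash
python3 - <<'E'
from bench import arm,state
print(arm.close_job(), state()['time'])
E
```

```text
the job is handed in; nothing more can be done
the job is handed in; nothing more can be done
```

I finished the job and handed it in at about 41 s of the 208 s allowed; the hand-in gives no verdict. I lifted the bar to about 1.5–1.6 rad. Then I slid the three white plates out 55 mm each and laid them in a row on the gauge bed. I shut the jaw on the row by its post to about 95 mm of travel, and last swung the bar down again.

**Last checks:**
- **Clamp bar:** it sits in the side and scene pictures just as it did at the start, so it is at about 0 rad on an empty board.
- **Plates:** the row is flat, flush and square, within a few millimetres of the bed's centre line. I saw no knocked plate.
- **Bystanders:** judged by eye, the tubes, bottle and other things look unmoved in the last scene picture. I did not measure them.
- **Arm:** it touches nothing.

**Disagreement:** my readings of how far the anvil is pushed in do not agree closely. All but the rough force figure lie within the 2–11 mm allowed:

| Method | Anvil pushed in |
|---|---|
| Jaw travel | about 5 mm |
| Anvil edges in the pictures | 4.7–6 mm |
| Brass centroid, scene camera | 6.8 mm |
| Brass centroid, side camera | 9.3 mm (too high, as the plates hide part of the brass) |
| Rise in wrist force | about 11 mm (rough, because of jaw friction) |

I take 5–6 mm as the true value.

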